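# Stand up the fallen pin stand and pin the magnifier lamp's fork joint

### The arm

A 6-joint arm with a two-finger parallel gripper is mounted at the origin on the work surface. World frame = base frame: x ahead of the robot, y to its left, z up, the work surface at z = 0. Lengths are in m, angles in rad, forces in N, time in s.
With the tool pointing down it reaches from about 0.325 to 1 m from the base axis. Payload 5.1 kg.
Tool frame: the origin (TCP) lies on the mounting face of the last link; the fingertips stand 173 mm ahead of it and the grasp point (between the pads) lies 155 mm ahead of it; z points along the fingers, y is the line along which they close (so a half turn about z gives the same grasp; the last joint's range is limited). The gripper opens to 85 mm and grips with 20 to 120 N. Pads are 22 mm wide; open, the fingers measure 114 mm over their backs; the gripper's body (76 mm by 85 mm) begins 54 mm behind the grasp point. The pads swing forward as they close: fully open they stand 13 mm farther back than shut.
Start: joints at [1.158, 0.124, 1.65, -0, 1.367, -0.083], TCP at [0.211, 0.615, 0.405] pointing down, gripper open.
Joint ranges: [-2.61, 2.61], [-1.02, 2.33], [0.03, 2.71], [-1.35, 4.49], [0.32, 2.68], [-2.91, 2.91]. Speed limits (rad/s): [2.57, 2.57, 3.14, 3.14, 3.14, 3.14].

### API

Orientations are given as a unit quaternion [x, y, z, w].
In Python, from plant import state, capture, sign_off gives the robot as it stands.
- The arm moves only by the tool arm_command, never from a script. Its argument "moves" is a list of rows, each an object of numbers: "jaw": the opening, from -1 (shut) to 1 (fully open); "x", "y", "z": the shift along the tool's x, y, z as a fraction of full scale; "turn": the turn about the tool's z as a fraction of full scale. A call has 1 to 8 rows; each row shifts and turns the commanded pose from where the row before left it, along the tool's axes as they then stand; what a row does not reach is not made up. Full scale, the value 1, is 20 mm for a shift and 90 degrees for a turn. A row lasts 1/12 s, in which the tool goes at most 41.7 mm and 7.16 degrees, less where a joint would pass 70% of its speed; a pose out of reach is approached as far as the arm can. A call with a number of a shift or a turn outside -1 to 1 is refused whole. A call with a gripper value outside its range is refused whole. The fingers move at their own pace and stop on an object; "squeeze" is the grip in N (left out, the last holds). Time passes only in rows, so rows that do not move let the fingers close. It gives the time, the measured TCP pose, the force, the opening and the grip force at its end, in the units of the state.
- state(): the state, without advancing time (a new reading comes with each control period).
- capture(name): name is "scene" or "top"; returns a dict with "image" (400x640x3 uint8, red, green, blue), "fx", "fy", "cx", "cy" (pixels), "R" (3x3) and "t" (3): a world point X has camera coordinates R X + t. Camera axes: x right, y down, z forward; pixel columns grow to the right and rows downward; lengths in m; the calibration is good to about 2 mm. A picture is of the moment at which its call begins. There is no depth.
- sign_off(): hands the job in; it is judged then, once.
The state is a dict: "clock": time; "q": joint angles; "qd": joint speeds; "joint_torque": joint torques, N m; "position": TCP position; "ee_rot": TCP orientation; "force": force on the tool from outside, world axes, zero at the start; "ft_torque": the same for the moment, N m; "finger_gap": finger opening in m; "grasp_force": force on a finger pad.
Only numpy, scipy, OpenCV 4.12 (cv2) and the standard library are available. Lean on these libraries where they do the work, as an engineer would, in place of code of your own. Each camera call takes 0.05 s, during which the arm holds its last target. There are 200 camera calls.

### The job

The magnifier lamp's hinge pin still sits in its wooden stand, but the stand has been knocked over. First set the stand upright, wholly on the round cork pad, with the pin still in it, and let go of it; then take the pin and push it through the lined-up holes of the lamp's fork and arm until its flange sits flush on the fork. Leave the stand upright on the pad and every other thing on the bench where it is.

Things in the scene. Friction and masses are not known exactly. Their poses are not given: they have to be found in the camera images.
- stand: the fallen pin stand: square wooden block, 48 x 48 x 84 mm, a dark steel band near its foot, lying on a side, 250 g. Origin: centre of its foot face (the end without the pin); z axis along its 84 mm length to the top face, where a blind hole (15 mm wide, 56 mm deep) holds the pin.
- pin: steel hinge pin, 60 g, at the start in the stand's hole, flange against its top face. Origin: centre of the flange's underside; z axis along the pin towards the head. Above: flange 26 mm diameter, 4 mm thick, then a ringed round grip 16 mm diameter, 30 mm long (ends at z = +34 mm). Below: shank 12 mm diameter, 46 mm long, its last 9 mm tapering to 5 mm.
- pad: round cork pad, 110 mm in diameter, 4 mm thick, fixed flat on the bench. Origin: centre of its underside (bench level).
- fork: lamp's fork: two steel cheeks (56 x 44 mm), the arm's lug between, holes lined up. Origin: centre of the hole's mouth on the upper cheek's outer face, 140 mm above the bench. z axis: out of the mouth along the hole, leaning 35 degrees from vertical to the robot's side; x up and away from the robot. Holes 14 mm wide, 31 mm deep in all, open below. Seated, pin and fork origins and z coincide.
- bracket: the fixed lamp that carries the fork. Origin: on the bench below the fork's mouth. Base plate 130 x 110 mm, 22 mm high. From the fork the arm (14 mm thick) runs to a round magnifier head, 170 mm in diameter, centred at x = +185, y = +145 mm, top 220 mm above the bench, propped on two wooden boxes.
- jar: bystander: green glass jar with a metal lid, 56 mm in diameter, 70 mm high, origin under its centre
- cup: bystander: white ceramic cup, 60 mm in diameter, 60 mm high, origin under its centre
- glue: bystander: white glue bottle, 52 mm in diameter, 150 mm high, origin under its centre
- tin: bystander: steel tin, 70 mm in diameter, 90 mm high, origin under its centre
- punches: bystander: upright wooden block 50 x 50 x 70 mm with three steel punches that stick out up to 45 mm above it, origin under its centre
- driver: bystander: screwdriver with a wooden handle, 170 mm long, lying on the bench along its x axis
Mind the look-alikes: they are no part of the job. Leave any purple look-alike of the stand alone. Of the things that look like the pad, take the one that is farthest from the robot's base at the start.

How it is judged:
By the outcome, as a careful person would: the job done as asked, in the order asked, and still so for the second after the job is handed in, with the robot touching nothing.
It also fails if it takes over 72 s, if anything falls off the work surface, if the arm or the gripper's body presses on something with over 40 N, if the wrist force passes 120 N, or if a joint passes its speed limit or range.

## Working session

There is one attempt and no reset: what is moved stays moved. The work goes in short steps, Python scripts to look and compute and a tool call to move; the robot and the scene stay as the last step left them, time stands still between calls to the robot, and variables do not carry over. Pictures are saved under pics/ and viewed, at most 10 in all, crops included, and the job is handed in when it is done.

Besides the shell and the picture viewer there is one more tool, called after ">>>" as a command line: name --argument value ..., lists and objects as JSON in quotes. arm_command: Moves the arm, as the interface text tells. Its arguments: {"type":"object","properties":{"moves":{"type":"array","items":{"type":"object","properties":{"jaw":{"type":"number"},"x":{"type":"number","minimum":-1,"maximum":1},"y":{"type":"number","minimum":-1,"maximum":1},"z":{"type":"number","minimum":-1,"maximum":1},"turn":{"type":"number","minimum":-1,"maximum":1}}}},"squeeze":{"type":"number"}},"required":["moves"]}

```bash
ls; mkdir -p pics; python3 - <<'E'
from plant import state,capture
import cv2,numpy as np
for n in("scene","top"):
    c=capture(n); np.savez(f"pics/{n}0.npz",**c)
    cv2.imwrite(f"pics/{n}0.png",c["image"][:,:,::-1])
    R=np.array(c["R"]);t=np.array(c["t"]); print(n,c["fx"],c["fy"],c["cx"],c["cy"],"cam",-R.T@t, R.round(3).tolist())
print(state())
E
```

```text
pics
scene 413.3413960202748 413.3413960202748 322.9384400708683 191.9786237159172 cam [1.34963509 0.40766029 0.90970501] [[-0.53, 0.848, 0.001], [0.541, 0.339, -0.77], [-0.653, -0.407, -0.638]]
top 466.4060694389101 466.4060694389101 316.0757559265974 204.6107494011985 cam [ 0.36173752 -0.08122432  1.48921634] [[-0.004, -1.0, 0.008], [-0.994, 0.003, -0.112], [0.112, -0.008, -0.994]]
{'clock': 0.1, 'q': array([ 1.15841893e+00,  1.24439922e-01,  1.65155658e+00, -4.05555038e-06,
        1.36752727e+00, -8.25853863e-02]), 'qd': array([ 5.79129313e-04, -1.41082004e-03, -4.15334919e-03, -6.77986249e-04,
        4.92864169e-05,  9.30477715e-04]), 'joint_torque': array([ 7.31720775e-04, -4.24929643e+01, -3.66654897e+01, -1.53032611e-04,
        3.94615723e-03,  1.44505071e-05]), 'position': array([0.21042507, 0.6147502 , 0.4035643 ]), 'ee_rot': array([ 1.64149267e-01,  9.86435039e-01, -9.36625879e-04, -2.34600634e-04]), 'force': array([ 0.64243156, -0.46919845,  0.99470835]), 'ft_torque': array([-0.0380532 ,  0.02682717,  0.02866001]), 'grasp_force': 0.0, 'finger_gap': 0.08547985845040737}
```

View pics/scene0.png

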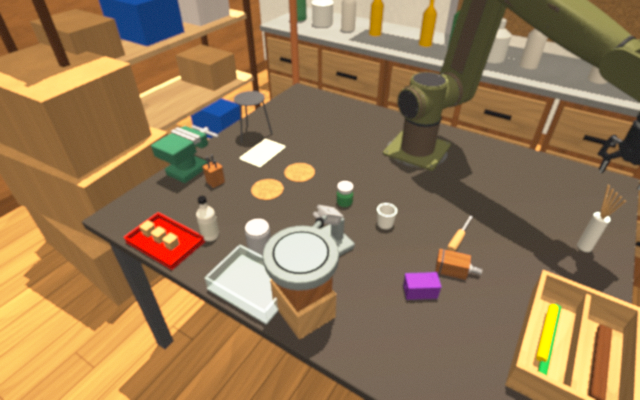

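View pics/top0.png

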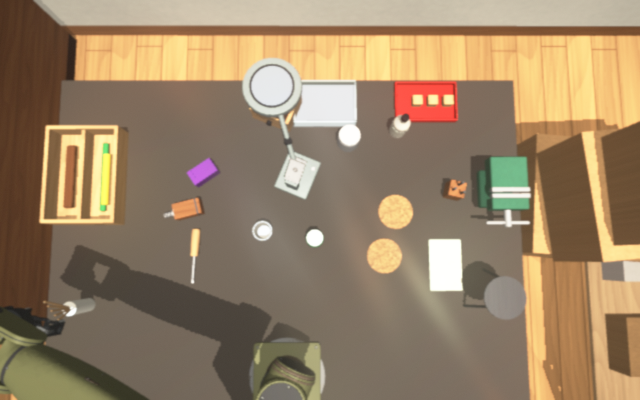

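The top view shows the stand candidates: the brown block with the pin at top (187,208) / scene (455,263), and the purple look-alike at top (203,172) / scene (422,287). I choose the brown one. The pad candidates are top (396,211) and top (384,256). The base is near top (288,385), so I choose the farther one, (396,211). Fork is at top (293,172) / scene (327,220).

```bash
cat > h.py <<'E'
import numpy as np,cv2
from plant import state,capture
from scipy.spatial.transform import Rotation as Rot
def load(n): return dict(np.load(f"pics/{n}.npz"))
def ray(c,p):
    d=np.array([(p[0]-c["cx"])/c["fx"],(p[1]-c["cy"])/c["fy"],1.]); R=np.array(c["R"]); 
    return -R.T@np.array(c["t"]), R.T@d/np.linalg.norm(d)
def onz(c,p,z):
    o,d=ray(c,p); return o+d*(z-o[2])/d[2]
def tri(c1,p1,c2,p2):
    o1,d1=ray(c1,p1);o2,d2=ray(c2,p2)
    s=np.linalg.lstsq(np.c_[d1,-d2],o2-o1,rcond=None)[0]
    a,b=o1+s[0]*d1,o2+s[1]*d2
    return (a+b)/2,np.linalg.norm(a-b)
def proj(c,X):
    v=np.array(c["R"])@np.array(X)+np.array(c["t"]); return np.array([c["fx"]*v[0]/v[2]+c["cx"],c["fy"]*v[1]/v[2]+c["cy"]])
def crop(c,x,y,w,h,W,H):
    return cv2.resize(c["image"][y:y+h,x:x+w,::-1],(W,H),interpolation=cv2.INTER_CUBIC)
E
python3 - <<'E'
from h import *
s,t=load("scene0"),load("top0")
m=np.vstack([np.hstack([crop(t,155,180,60,45,400,300),crop(s,425,235,60,45,400,300)]),np.hstack([crop(t,265,145,60,45,400,300),crop(s,295,195,64,48,400,300)])])
cv2.imwrite("pics/m1.png",m)
for n,c in(("top",t),("scene",s)):
    hsv=cv2.cvtColor(c["image"],cv2.COLOR_RGB2HSV)
    mk=cv2.inRange(hsv,(5,90,90),(25,255,255))
    k,l,st,ce=cv2.connectedComponentsWithStats(mk)
    for i in range(1,k):
        if 150<st[i,4]<2500: print(n,ce[i].round(1),st[i], onz(c,ce[i],.004).round(4))
E
```

```text
top [265.6 118.7] [249 108  31  20 159] [0.8118 0.0704 0.004 ]
top [  7.3 154.2] [  0 110  14  92 359] [0.695  0.9021 0.004 ]
top [454.6 189.7] [443 179  25  22 389] [ 0.576  -0.5402  0.004 ]
top [395.1 211.4] [378 194  36  36 997] [ 0.5063 -0.3467  0.004 ]
top [187.1 208.4] [171 197  33  24 549] [0.5177 0.3185 0.004 ]
top [194.8 240.9] [190 228  11  29 193] [0.414  0.2912 0.004 ]
top [383.8 255.4] [ 366  238   36   36 1018] [ 0.3663 -0.3076  0.004 ]
top [ 53.9 305.7] [ 42 299  27  13 161] [0.2142 0.7241 0.004 ]
scene [375.9  18. ] [368   0  16  37 469] [-1.3829 -0.8635  0.004 ]
scene [427.8  25.4] [418   0  19  48 587] [-1.4269 -0.5003  0.004 ]
scene [621.6  13.7] [ 587    0   53   41 1140] [-2.4135  0.583   0.004 ]
scene [516.4  24. ] [502   8  33  29 497] [-1.7744 -0.0058  0.004 ]
scene [623.7 168.2] [605 157  35  27 485] [-0.2839  0.698   0.004 ]
scene [213.6 173.6] [202 161  24  27 465] [ 0.545  -0.5611  0.004 ]
scene [299.2 171.9] [283 162  33  21 559] [ 0.3719 -0.3043  0.004 ]
scene [266.8 188.9] [250 178  35  23 637] [ 0.512  -0.3435  0.004 ]
scene [610.8 201.3] [600 184  27  34 483] [-0.0468  0.6716  0.004 ]
scene [637.6 219.8] [635 190   5  53 183] [0.0092 0.7507 0.004 ]
scene [160.7 236.2] [122 211  84  60 793] [ 0.8634 -0.4762  0.004 ]
scene [453.7 257.7] [ 435  228   37   52 1119] [0.4746 0.3064 0.004 ]
scene [306.2 306.8] [ 271  277   66   63 2496] [0.8382 0.0385 0.004 ]
```

View pics/m1.png

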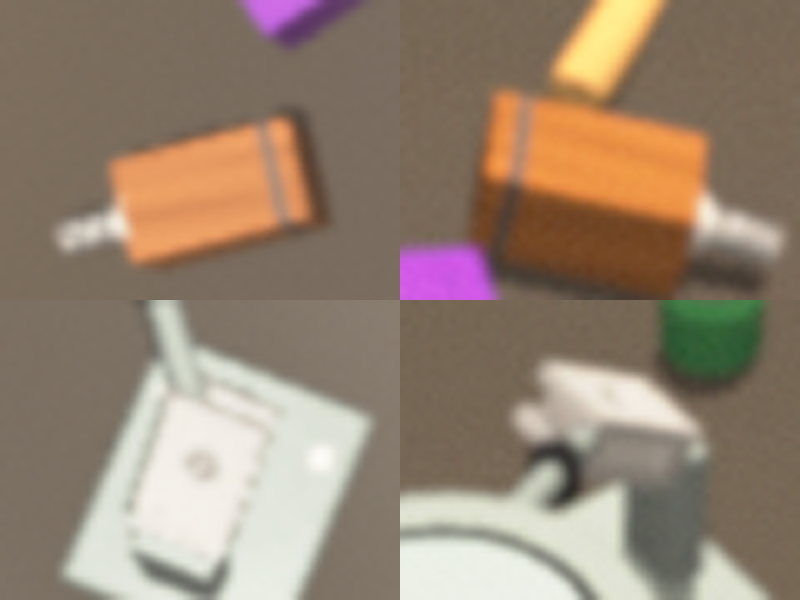

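The crop confirms the brown stand with the dark band at its foot and the pin pointing to +y. The fork hole shows at top (295,169.5) and scene (328.9,210.5).

```bash
python3 - <<'E'
from h import *
s,t=load("scene0"),load("top0")
T=lambda u,v:(155+u*.15-.4,180+v*.15-.4); S=lambda u,v:(425+(u-400)*.15-.4,235+v*.15-.4)
P={"pin-end +x":(T(110,160),S(693,222)),"pin-end -x":(T(133,265),S(707,133)),"foot +x":(T(290,118),S(475,178)),"foot -x":(T(316,218),S(495,92)),
"hole":((294.6,169.1),(328.5,210.1)),"pad":((395.1,211.4),(266.8,188.9))}
for k,(a,b) in P.items(): X,e=tri(t,a,s,b); print(k,X.round(4),"gap mm",round(e*1e3,1),"at .048:",onz(t,a,.048).round(4),onz(s,b,.048).round(4))
for n,a in(("t",t),("s",s)):
    print(n,"hole z.14",onz(a,P["hole"][n=="s"],.14).round(4),"pad .004",onz(a,P["pad"][n=="s"],.004).round(4))
# magnifier head ring via light mask
for n,c in(("top",t),("scene",s)):
    x0,y0,w,h=(235,52,72,72) if n=="top" else (258,222,86,80)
    g=cv2.cvtColor(c["image"][y0:y0+h,x0:x0+w],cv2.COLOR_RGB2HSV)
    m=cv2.inRange(g,(0,0,150),(180,45,255)); m=cv2.morphologyEx(m,cv2.MORPH_OPEN,np.ones((9,9)))
    cs=max(cv2.findContours(m,cv2.RETR_EXTERNAL,cv2.CHAIN_APPROX_NONE)[0],key=cv2.contourArea)
    e=cv2.fitEllipse(cv2.convexHull(cs)); p=(e[0][0]+x0,e[0][1]+y0); print(n,"head",p,e[1],onz(c,p,.22).round(4))
    m=cv2.inRange(cv2.cvtColor(c["image"],cv2.COLOR_RGB2HSV),(120,80,80),(160,255,255));print("purple",onz(c,np.argwhere(m)[:,::-1].mean(0),.03).round(3))
# base plate edge corners from top crop (z .022)
B=lambda u,v:(265+u*.15-.4,145+(v-300)*.15-.4)
for u,v in((205,345),(372,420),(62,575)): print("plate",onz(t,B(u,v),.022).round(4))
E
```

```text
pin-end +x [0.5286 0.3568 0.0458] gap mm 0.9 at .048: [0.5282 0.3566 0.048 ] [0.531  0.3566 0.048 ]
pin-end -x [0.4791 0.3462 0.0456] gap mm 2.1 at .048: [0.4792 0.3444 0.048 ] [0.4809 0.3473 0.048 ]
foot +x [0.5489 0.2742 0.0415] gap mm 1.9 at .048: [0.5477 0.2735 0.048 ] [0.5553 0.2743 0.048 ]
foot -x [0.5009 0.2628 0.0425] gap mm 2.6 at .048: [0.5008 0.2603 0.048 ] [0.5056 0.2649 0.048 ]
hole [ 0.6189 -0.0297  0.138 ] gap mm 0.0 at .048: [ 0.6361 -0.0263  0.048 ] [ 0.5337 -0.0807  0.048 ]
pad [ 0.507  -0.3479 -0.0016] gap mm 0.6 at .048: [ 0.502  -0.3388  0.048 ] [ 0.553  -0.3071  0.048 ]
t hole z.14 [ 0.6186 -0.0298  0.14  ] pad .004 [ 0.5063 -0.3467  0.004 ]
s hole z.14 [ 0.6208 -0.0286  0.14  ] pad .004 [ 0.5123 -0.3435  0.004 ]
top head (271.4939079284668, 85.24041748046875) (40.155296325683594, 42.003902435302734) [0.8433 0.0326 0.22  ]
purple [0.631 0.266 0.03 ]
scene head (303.2656784057617, 247.0973949432373) (46.7136116027832, 59.9675407409668) [0.8325 0.0332 0.22  ]
purple [0.633 0.259 0.03 ]
plate [ 0.6988 -0.0276  0.022 ]
plate [ 0.662  -0.1077  0.022 ]
plate [0.5871 0.0404 0.022 ]
```

Heights agree: stand top about 46 mm, hole mouth 138 mm, pad about 0. The stand is centred at (0.514, 0.310) with its axis at 103.5°, the hole is at (0.619, -0.030), and bracket yaw is about -23°. I'm starting the approach, turning first.

>>> arm_command --moves '[{"jaw":1,"turn":0.0795},{"jaw":1,"turn":0.0795},{"jaw":1,"turn":0.0795},{"jaw":1,"turn":0.0795},{"jaw":1,"turn":0.0795},{"jaw":1,"turn":0.0795},{"jaw":1,"turn":0.0795},{"jaw":1,"turn":0.0795}]' --squeeze 20

```text
invalid input
```

>>> arm_command --moves '[{"x":-1,"y":0.65},{"x":-1,"y":0.65},{"x":-1,"y":0.65},{"x":-1,"y":0.65},{"x":-1,"y":0.65},{"x":-1,"y":0.65},{"x":-1,"y":0.65},{"x":-1,"y":0.65}]'

```text
invalid input
```

>>> arm_command --moves '[{"x":-1,"y":0.65},{"x":-1,"y":0.65},{"x":-1,"y":0.65},{"x":-1,"y":0.65},{"x":-1,"y":0.65},{"x":-1,"y":0.65},{"x":-1,"y":0.65},{"x":-0.5,"y":0.65}]'

```text
invalid input
```

```bash
cat >> h.py <<'E'
def go(target,st=None):
    st=st or state(); R=Rot.from_quat(st["ee_rot"]); 
    d=R.inv().apply(np.array(target)-st["position"])
    y=R.as_matrix()[:,1]; print("t",round(st["clock"],2),"pos",st["position"].round(4),"y-axis deg",np.degrees(np.arctan2(y[1],y[0])).round(1),"tilt",np.degrees(np.arccos(-R.as_matrix()[2,2])).round(2),"tool d mm",(d*1e3).round(1),"units",(d/.02).round(2),"F",st["force"].round(1),"gap",round(st["finger_gap"],4),"gf",round(st["grasp_force"],1),"q6",st["q"][5].round(2))
E
python3 -c "
from h import *
go([.507,.341,.177])"
```

```text
t 0.1 pos [0.2104 0.6148 0.4036] y-axis deg 71.1 tilt 0.11 tool d mm [-369.3 -162.5  226.8] units [-18.46  -8.13  11.34] F [ 0.6 -0.5  1. ] gap 0.0855 gf 0.0 q6 -0.08
```

>>> arm_command --moves '[{"jaw":1,"x":0,"y":0,"z":0,"turn":0.0795},{"jaw":1,"x":0,"y":0,"z":0,"turn":0.0795},{"jaw":1,"x":0,"y":0,"z":0,"turn":0.0795},{"jaw":1,"x":0,"y":0,"z":0,"turn":0.0795},{"jaw":1,"x":0,"y":0,"z":0,"turn":0.0795},{"jaw":1,"x":0,"y":0,"z":0,"turn":0.0795},{"jaw":1,"x":0,"y":0,"z":0,"turn":0.0795},{"jaw":1,"x":0,"y":0,"z":0,"turn":0.0795}]' --squeeze 20

```text
clock: 0.77
position: [0.2105, 0.6148, 0.404]
ee_rot: [0.619, 0.785, -0.001, 0.0]
force: [0.3, -0.1, -0.7]
finger_gap: 0.0856
grasp_force: 0.0
```

>>> arm_command --moves '[{"jaw":1,"x":-1,"y":0.65,"z":0,"turn":0},{"jaw":1,"x":-1,"y":0.65,"z":0,"turn":0},{"jaw":1,"x":-1,"y":0.65,"z":0,"turn":0},{"jaw":1,"x":-1,"y":0.65,"z":0,"turn":0}]'

```text
clock: 1.1
position: [0.2806, 0.549, 0.404]
ee_rot: [0.616, 0.787, -0.001, 0.0]
force: [0.0, 0.4, 0.5]
finger_gap: 0.0851
grasp_force: 0.0
```

>>> arm_command --moves '[{"jaw":1,"x":-1,"y":0.65,"z":0.5,"turn":0},{"jaw":1,"x":-1,"y":0.65,"z":0.5,"turn":0},{"jaw":1,"x":-1,"y":0.65,"z":0.5,"turn":0},{"jaw":1,"x":-1,"y":0.65,"z":0.5,"turn":0},{"jaw":1,"x":-1,"y":0.65,"z":0.5,"turn":0},{"jaw":1,"x":-1,"y":0.65,"z":0.5,"turn":0},{"jaw":1,"x":-1,"y":0.65,"z":0.5,"turn":0},{"jaw":1,"x":-1,"y":0.65,"z":0.5,"turn":0}]'

```text
clock: 1.77
position: [0.42, 0.4183, 0.3237]
ee_rot: [0.617, 0.787, -0.0, -0.0]
force: [0.6, 0.5, -0.9]
finger_gap: 0.0855
grasp_force: 0.0
```

>>> arm_command --moves '[{"jaw":1,"x":-1,"y":0.65,"z":0,"turn":0},{"jaw":1,"x":-1,"y":0.65,"z":0,"turn":0},{"jaw":1,"x":-1,"y":0.65,"z":0,"turn":0},{"jaw":1,"x":-1,"y":0.65,"z":0,"turn":0},{"jaw":1,"x":-0.85,"y":0.65,"z":0,"turn":0},{"jaw":1,"x":0,"y":0,"z":0,"turn":0},{"jaw":1,"x":0,"y":0,"z":0,"turn":0}]'

```text
clock: 2.35
position: [0.5063, 0.34, 0.3242]
ee_rot: [0.617, 0.787, -0.0, -0.0]
force: [0.3, -1.5, -0.2]
finger_gap: 0.0853
grasp_force: 0.0
```

```bash
python3 -c "
from h import *
go([.507,.341,.177])
s,t=capture('scene'),capture('top')
cv2.imwrite('pics/m2.png',np.hstack([crop(t,130,170,90,80,400,356),crop(s,410,195,90,80,400,356)]))"
```

```text
t 2.35 pos [0.5063 0.34   0.3242] y-axis deg 13.8 tilt 0.06 tool d mm [  0.8   1.1 147.2] units [0.04 0.05 7.36] F [ 0.3 -1.5 -0.2] gap 0.0853 gf 0.0 q6 0.26
```

View pics/m2.png

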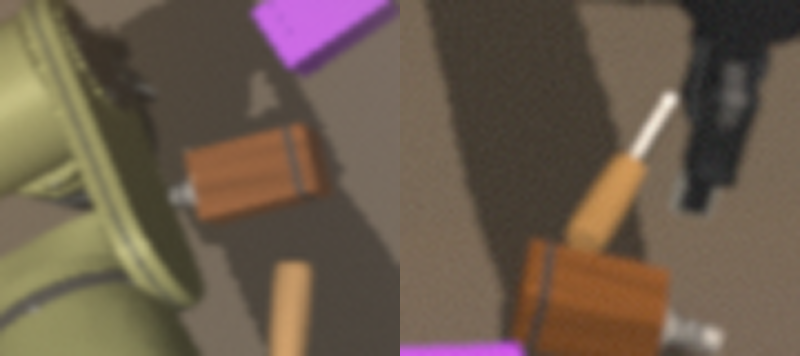

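The arm is lined up over the stand's pin end, at top crop (190,190). Going down to grip.

>>> arm_command --moves '[{"jaw":1,"x":0.04,"y":0.05,"z":1,"turn":0},{"jaw":1,"x":0,"y":0,"z":1,"turn":0},{"jaw":1,"x":0,"y":0,"z":1,"turn":0},{"jaw":1,"x":0,"y":0,"z":1,"turn":0},{"jaw":1,"x":0,"y":0,"z":1,"turn":0},{"jaw":1,"x":0,"y":0,"z":1,"turn":0},{"jaw":1,"x":0,"y":0,"z":1,"turn":0},{"jaw":1,"x":0,"y":0,"z":0.5,"turn":0}]'

```text
clock: 3.12
position: [0.5047, 0.3421, 0.1718]
ee_rot: [0.616, 0.788, -0.002, -0.001]
force: [-1.1, 0.2, -0.7]
finger_gap: 0.0854
grasp_force: 0.0
```

>>> arm_command --moves '[{"jaw":0,"x":0,"y":0,"z":0,"turn":0},{"jaw":0,"x":0,"y":0,"z":0,"turn":0},{"jaw":0,"x":0,"y":0,"z":0,"turn":0},{"jaw":-0.1,"x":0,"y":0,"z":0,"turn":0},{"jaw":-0.1,"x":0,"y":0,"z":0,"turn":0},{"jaw":-0.1,"x":0,"y":0,"z":0,"turn":0}]' --squeeze 20

```text
clock: 3.62
position: [0.5073, 0.3423, 0.1765]
ee_rot: [0.617, 0.787, 0.002, 0.0]
force: [-0.1, 1.2, 3.2]
finger_gap: 0.048
grasp_force: 22.0
```

```bash
python3 -c "
from h import *
go([.507,.341,.174])"
```

```text
t 3.62 pos [0.5073 0.3423 0.1765] y-axis deg 13.9 tilt 0.18 tool d mm [-1.2 -0.6  2.5] units [-0.06 -0.03  0.13] F [-0.1  1.2  3.2] gap 0.048 gf 22.0 q6 0.26
```

>>> arm_command --moves '[{"jaw":-0.1,"x":-0.15,"y":0,"z":-0.36,"turn":0},{"jaw":-0.1,"x":-0.15,"y":0,"z":-0.35,"turn":0},{"jaw":-0.1,"x":-0.22,"y":0,"z":-0.32,"turn":0},{"jaw":-0.1,"x":-0.22,"y":0,"z":-0.31,"turn":0},{"jaw":-0.1,"x":-0.28,"y":0,"z":-0.27,"turn":0},{"jaw":-0.1,"x":-0.28,"y":0,"z":-0.26,"turn":0},{"jaw":-0.1,"x":-0.32,"y":0,"z":-0.21,"turn":0},{"jaw":-0.1,"x":-0.32,"y":0,"z":-0.21,"turn":0}]'

```text
clock: 4.28
position: [0.5161, 0.3033, 0.221]
ee_rot: [0.617, 0.787, -0.0, 0.0]
force: [0.4, 0.5, -2.8]
finger_gap: 0.0481
grasp_force: 21.4
```

```bash
python3 -c "
from h import *
go([.507,.341,.174])
s=capture('scene')
cv2.imwrite('pics/m3.png',crop(s,400,170,120,100,600,500))"
```

```text
t 4.28 pos [0.5161 0.3033 0.221 ] y-axis deg 13.9 tilt 0.0 tool d mm [38.8  0.2 47. ] units [1.94 0.01 2.35] F [ 0.4  0.5 -2.8] gap 0.0481 gf 21.4 q6 0.2
```

View pics/m3.png

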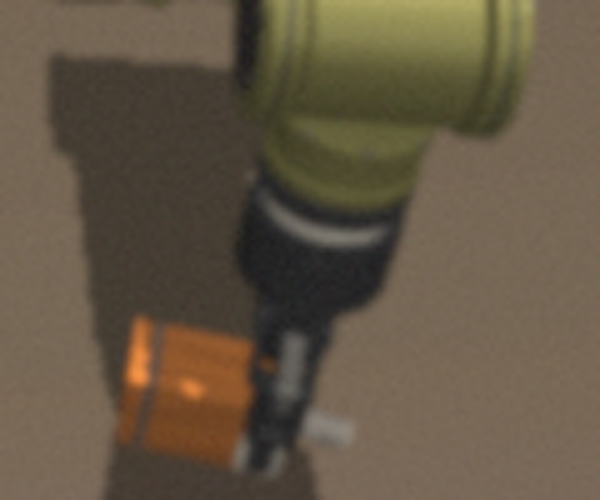

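The crop shows the stand still horizontal in the grip at (190,395), so pad friction holds it. I'll pivot it with its foot pushed against the fixed bracket plate's edge, lifting in an arc. First I measure that edge and the bracket yaw.

```bash
python3 - <<'E'
from h import *
t=load("top0"); s=load("scene0")
g=cv2.cvtColor(t["image"],cv2.COLOR_RGB2HSV); b=cv2.GaussianBlur(g[:,:,2],(3,3),0).astype(int)
def sub(r,cols):
    v=b[r,cols]; i=[k for k in range(len(v)-1) if v[k]<140<=v[k+1]]
    return cols[i[0]]+(140-v[i[0]])/(v[i[0]+1]-v[i[0]])*(cols[1]-cols[0]) if i else None
print(b[170,262:325])
for nm,cols,rows in(("left",np.arange(262,300),range(162,190,2)),("right",np.arange(330,296,-1),range(172,198,2))):
    pts=[(sub(r,cols),r) for r in rows]; W=np.array([onz(t,p,.022)[:2] for p in pts if p[0]])
    f=cv2.fitLine(W.astype(np.float32),cv2.DIST_HUBER,0,1e-4,1e-4).ravel(); f=f*(1 if f[0]>0 else -1) if 0 else f
    print(nm,"deg",np.degrees(np.arctan(f[1]/f[0])),W[0].round(4),W[-1].round(4),"line",f)
E
```

```text
[124 124 123 123 123 124 124 123 123 123 123 123 123 124 123 123 124 131
 152 185 213 224 221 211 212 227 239 243 243 241 234 226 220 216 215 223
 235 241 241 239 234 227 224 226 228 229 229 228 230 234 239 240 235 225
 207 178 149 134 131 132 132 133 133]
left deg -22.733557 [0.6641 0.0117] [0.5802 0.0324] line [ 0.9223119  -0.38644633  0.6246768   0.02852058]
right deg -22.765842 [ 0.6315 -0.099 ] [ 0.5543 -0.0666] line [ 0.922094   -0.38696596  0.59156567 -0.08208207]
```

>>> arm_command --moves '[{"jaw":-0.1,"x":0,"y":0,"z":-0.5,"turn":0},{"jaw":-0.1,"x":0,"y":0,"z":-1,"turn":0.068},{"jaw":-0.1,"x":0,"y":0,"z":-1,"turn":0.068},{"jaw":-0.1,"x":0,"y":0,"z":-0.5,"turn":0.068},{"jaw":-0.1,"x":0,"y":0,"z":0,"turn":0.068},{"jaw":-0.1,"x":0,"y":0,"z":0,"turn":0.068},{"jaw":-0.1,"x":0,"y":0,"z":0,"turn":0.068}]'

```text
clock: 4.92
position: [0.5159, 0.3043, 0.2814]
ee_rot: [0.835, 0.551, 0.0, -0.0]
force: [0.1, -1.2, -3.3]
finger_gap: 0.0478
grasp_force: 21.4
```

>>> arm_command --moves '[{"jaw":-0.1,"x":-0.1,"y":0.3,"z":0,"turn":0},{"jaw":-0.1,"x":-0.25,"y":0.6,"z":0,"turn":0},{"jaw":-0.1,"x":-0.4,"y":0.9,"z":0,"turn":0},{"jaw":-0.1,"x":-0.45,"y":1,"z":0,"turn":0},{"jaw":-0.1,"x":-0.45,"y":1,"z":0,"turn":0},{"jaw":-0.1,"x":-0.45,"y":1,"z":0,"turn":0}]'

```text
clock: 5.42
position: [0.5893, 0.2265, 0.2806]
ee_rot: [0.832, 0.554, 0.0, 0.0]
force: [0.0, 0.2, -3.2]
finger_gap: 0.0478
grasp_force: 21.5
```

>>> arm_command --moves '[{"jaw":-0.1,"x":-0.45,"y":1,"z":0,"turn":0},{"jaw":-0.1,"x":-0.45,"y":1,"z":0,"turn":0},{"jaw":-0.1,"x":-0.45,"y":1,"z":0,"turn":0},{"jaw":-0.1,"x":-0.3,"y":0.7,"z":0,"turn":0},{"jaw":-0.1,"x":-0.15,"y":0.4,"z":0,"turn":0},{"jaw":-0.1,"x":-0.05,"y":0.2,"z":0,"turn":0},{"jaw":-0.1,"x":0,"y":0,"z":0,"turn":0},{"jaw":-0.1,"x":0,"y":0,"z":0,"turn":0}]'

```text
clock: 6.08
position: [0.6527, 0.161, 0.2803]
ee_rot: [0.833, 0.553, -0.0, -0.0]
force: [-0.5, 0.6, -3.2]
finger_gap: 0.0473
grasp_force: 21.5
```

```bash
python3 -c "
from h import *
go([.6527,.1598,.1885])
s=capture('scene')
cv2.imwrite('pics/m4.png',crop(s,330,150,120,100,600,500))"
```

```text
t 6.08 pos [0.6527 0.161  0.2803] y-axis deg -22.8 tilt 0.05 tool d mm [-1.1  0.6 91.8] units [-0.05  0.03  4.59] F [-0.5  0.6 -3.2] gap 0.0473 gf 21.5 q6 0.56
```

View pics/m4.png

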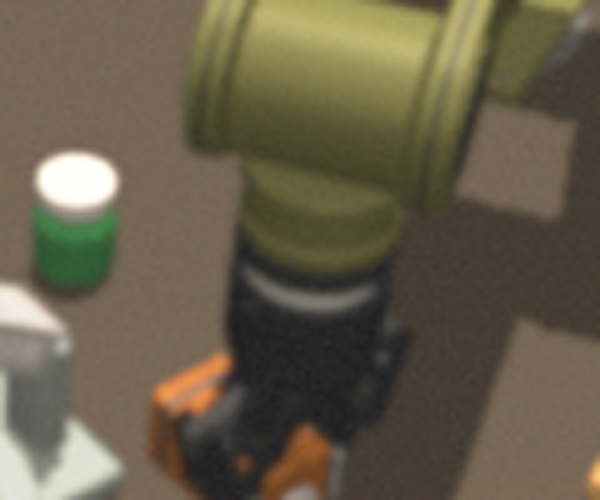

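The stand is still horizontal, with its foot at crop (190,390) facing the bracket plate at (60,460). Lowering, then pushing up to the plate.

>>> arm_command --moves '[{"jaw":-0.1,"x":0,"y":0,"z":0.6,"turn":0},{"jaw":-0.1,"x":0,"y":0,"z":1,"turn":0},{"jaw":-0.1,"x":0,"y":0,"z":1,"turn":0},{"jaw":-0.1,"x":0,"y":0,"z":1,"turn":0},{"jaw":-0.1,"x":0,"y":0,"z":0.6,"turn":0},{"jaw":-0.1,"x":0,"y":0,"z":0.4,"turn":0},{"jaw":-0.1,"x":-0.1,"y":0,"z":0,"turn":0},{"jaw":-0.1,"x":-0.2,"y":0,"z":0,"turn":0}]'

```text
clock: 6.8
position: [0.6506, 0.1554, 0.1885]
ee_rot: [0.833, 0.553, 0.0, -0.0]
force: [0.5, -0.0, -2.8]
finger_gap: 0.0477
grasp_force: 21.5
```

>>> arm_command --moves '[{"jaw":-0.1,"x":-0.3,"y":0,"z":0,"turn":0},{"jaw":-0.1,"x":-0.4,"y":0,"z":0,"turn":0},{"jaw":-0.1,"x":-0.4,"y":0,"z":0,"turn":0},{"jaw":-0.1,"x":-0.4,"y":0,"z":0,"turn":0},{"jaw":-0.1,"x":-0.4,"y":0,"z":0,"turn":0},{"jaw":-0.1,"x":-0.2,"y":0,"z":0,"turn":0},{"jaw":-0.1,"x":-0.1,"y":0,"z":0,"turn":0},{"jaw":-0.1,"x":-0.1,"y":0,"z":0,"turn":0}]'

```text
clock: 7.47
position: [0.6326, 0.1122, 0.1886]
ee_rot: [0.833, 0.553, 0.0, -0.0]
force: [0.4, 0.5, -2.5]
finger_gap: 0.0476
grasp_force: 21.5
```

```bash
python3 -c "
from h import *
go([.341*.387+.54*.922,.341*.922-.54*.387,.1885])"
```

```text
t 7.47 pos [0.6326 0.1122 0.1886] y-axis deg -22.9 tilt 0.01 tool d mm [-7.4  0.1  0.1] units [-0.37  0.    0.01] F [ 0.4  0.5 -2.5] gap 0.0476 gf 21.5 q6 0.49
```

>>> arm_command --moves '[{"jaw":-0.1,"x":-0.1,"y":0,"z":0,"turn":0},{"jaw":-0.1,"x":-0.1,"y":0,"z":0,"turn":0},{"jaw":-0.1,"x":-0.1,"y":0,"z":0,"turn":0},{"jaw":-0.1,"x":-0.1,"y":0,"z":0,"turn":0}]'

```text
clock: 7.8
position: [0.6303, 0.1063, 0.1893]
ee_rot: [0.833, 0.553, 0.002, -0.001]
force: [5.5, 10.2, -2.2]
finger_gap: 0.0478
grasp_force: 20.7
```

>>> arm_command --moves '[{"jaw":-0.1,"x":-0.11,"y":0,"z":-0.36,"turn":0},{"jaw":-0.1,"x":-0.14,"y":0,"z":-0.35,"turn":0},{"jaw":-0.1,"x":-0.17,"y":0,"z":-0.33,"turn":0},{"jaw":-0.1,"x":-0.18,"y":0,"z":-0.32,"turn":0}]'

```text
clock: 8.13
position: [0.625, 0.0944, 0.2164]
ee_rot: [0.833, 0.553, 0.0, -0.0]
force: [1.1, 3.2, -3.5]
finger_gap: 0.0478
grasp_force: 21.3
```

```bash
python3 -c "
from h import *
go([.341*.387+.54*.922,.341*.922-.54*.387,.1885])
s=capture('scene')
cv2.imwrite('pics/m5.png',crop(s,310,150,120,100,600,500))"
```

```text
t 8.13 pos [0.625  0.0944 0.2164] y-axis deg -22.8 tilt 0.06 tool d mm [12.   0.2 27.9] units [0.6  0.01 1.4 ] F [ 1.1  3.2 -3.5] gap 0.0478 gf 21.3 q6 0.46
```

View pics/m5.png

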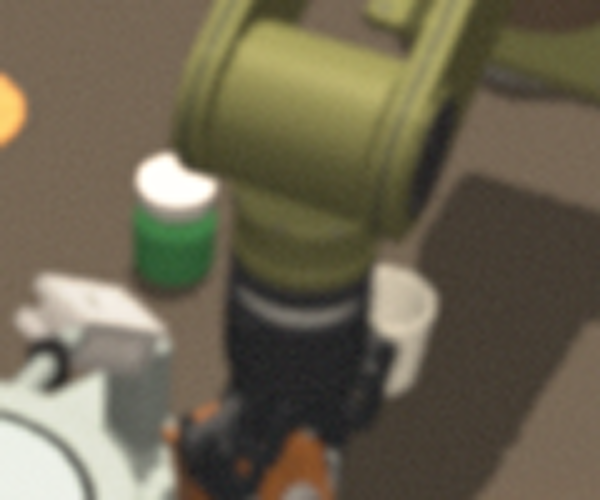

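>>> arm_command --moves '[{"jaw":-0.1,"x":-0.23,"y":0,"z":-0.3,"turn":0},{"jaw":-0.1,"x":-0.25,"y":0,"z":-0.28,"turn":0},{"jaw":-0.1,"x":-0.27,"y":0,"z":-0.25,"turn":0},{"jaw":-0.1,"x":-0.29,"y":0,"z":-0.22,"turn":0}]'

```text
clock: 8.52
position: [0.6166, 0.0746, 0.2374]
ee_rot: [0.833, 0.553, 0.0, -0.0]
force: [0.6, 1.4, -2.4]
finger_gap: 0.0476
grasp_force: 21.6
```

```bash
python3 - <<'E'
from h import *
go([.341*.387+.54*.922,.341*.922-.54*.387,.1885])
s=capture("scene"); np.savez("pics/s6.npz",**s)
def orange(c,x0,x1,y0,y1):
    m=np.zeros(c["image"].shape[:2],np.uint8); m[y0:y1,x0:x1]=cv2.inRange(cv2.cvtColor(c["image"],cv2.COLOR_RGB2HSV),(3,120,60),(20,255,255))[y0:y1,x0:x1]; return m
for y in range(225,262,2): print("".join("#" if v else "." for v in orange(s,330,400,215,270)[y,335:395]))
E
```

```text
t 8.52 pos [0.6166 0.0746 0.2374] y-axis deg -22.9 tilt 0.0 tool d mm [33.6  0.2 48.9] units [1.68 0.01 2.44] F [ 0.6  1.4 -2.4] gap 0.0476 gf 21.6 q6 0.43
............................................................
.............................#..............................
...........................########.........................
..........................#########.........................
........................############........................
......##...............######...####........................
.......#..............#####........##.......................
.........###..........####..................................
.........#####.........###..................................
..........#####........####.................................
..........######.......######..#####........................
............#####......############.........................
................##...##########.............................
.........................##.................................
............................................................
............................................................
............................................................
............................................................
............................................................
```

```bash
python3 -c "
from h import *
s=load('s6'); t=capture('top')
cv2.imwrite('pics/m6.png',np.hstack([crop(s,325,205,64,64,480,480),crop(t,240,150,40,60,320,480)]))"
```

```text
(no output)
```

View pics/m6.png

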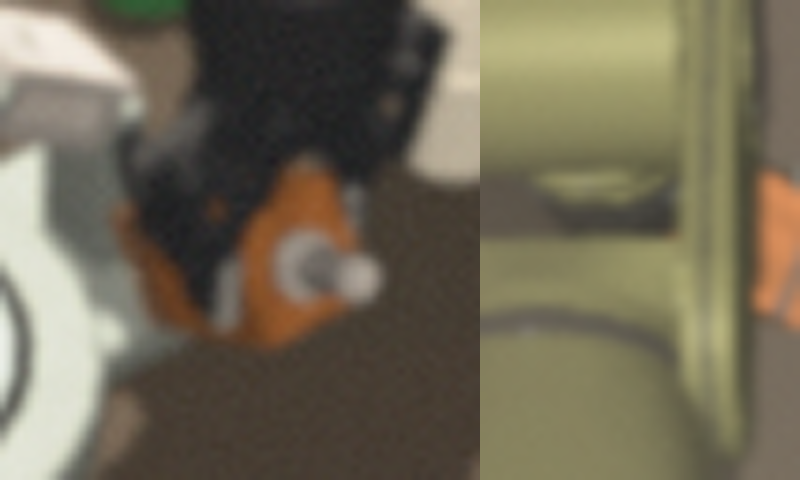

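The stand shows its top face toward the scene camera, with the flange at scene (365.7,239.9) and the pin head at (373,242.3). I'll compute the tilt from these.

```bash
python3 - <<'E'
from h import *
s=load("s6"); n=np.array([.387,.922,0]); z=np.array([0,0,1.])
G=np.array([.6166,.0746,.2374-.151])
for f in range(-10,80,10):
    a=np.cos(np.radians(f))*n+np.sin(np.radians(f))*z
    F=G+a*.009
    p=[proj(s,F+a*d) for d in(.004,.036)]
    foot=G-a*.075; up=np.cos(np.radians(f))*z-np.sin(np.radians(f))*n
    print(f,"flange",p[0].round(1),"head",p[1].round(1),"lower foot edge z",(foot-up*.024)[2].round(4),"n",((foot-up*.024)@n).round(3))
E
```

```text
-10 flange [363.9 240.3] head [371.3 248.7] lower foot edge z 0.0758 n 0.229
0 flange [364.  239.8] head [371.6 246.9] lower foot edge z 0.0624 n 0.232
10 flange [364.  239.2] head [371.7 244.7] lower foot edge z 0.0497 n 0.238
20 flange [364.  238.5] head [371.4 242.3] lower foot edge z 0.0382 n 0.245
30 flange [363.8 237.8] head [370.8 239.7] lower foot edge z 0.0281 n 0.254
40 flange [363.5 237. ] head [369.9 237. ] lower foot edge z 0.0198 n 0.265
50 flange [363.2 236.3] head [368.7 234.4] lower foot edge z 0.0135 n 0.278
60 flange [362.8 235.5] head [367.3 231.8] lower foot edge z 0.0094 n 0.291
70 flange [362.3 234.8] head [365.6 229.3] lower foot edge z 0.0077 n 0.304
```

The pin angle gives about 30° of tilt so far, with the foot's edge now just over the plate top. I'll back off, lower and repeat with more push.

>>> arm_command --moves '[{"jaw":-0.1,"x":0.4,"y":0,"z":0,"turn":0},{"jaw":-0.1,"x":0.5,"y":0,"z":0,"turn":0},{"jaw":-0.1,"x":0.4,"y":0,"z":0.25,"turn":0},{"jaw":-0.1,"x":0,"y":0,"z":0.5,"turn":0},{"jaw":-0.1,"x":-0.25,"y":0,"z":0,"turn":0},{"jaw":-0.1,"x":-0.25,"y":0,"z":0,"turn":0},{"jaw":-0.1,"x":-0.15,"y":0,"z":0,"turn":0}]'

```text
clock: 9.2
position: [0.6214, 0.0865, 0.2207]
ee_rot: [0.833, 0.553, -0.001, -0.0]
force: [0.9, -0.2, -2.4]
finger_gap: 0.0479
grasp_force: 21.7
```

```bash
python3 -c "
from h import *
go([.324*.387+.54*.922,.324*.922-.54*.387,.0716+.151])"
```

```text
t 9.2 pos [0.6214 0.0865 0.2207] y-axis deg -22.9 tilt 0.12 tool d mm [ 3.7  0.5 -1.9] units [ 0.19  0.02 -0.1 ] F [ 0.9 -0.2 -2.4] gap 0.0479 gf 21.7 q6 0.45
```

>>> arm_command --moves '[{"jaw":-0.1,"x":-0.12,"y":0,"z":0,"turn":0},{"jaw":-0.1,"x":-0.12,"y":0,"z":0,"turn":0},{"jaw":-0.1,"x":0,"y":0,"z":0,"turn":0}]'

```text
clock: 9.45
position: [0.6204, 0.083, 0.2232]
ee_rot: [0.834, 0.552, 0.002, -0.001]
force: [1.6, 5.9, -0.8]
finger_gap: 0.0479
grasp_force: 21.9
```

>>> arm_command --moves '[{"jaw":-0.1,"x":-0.12,"y":0,"z":0,"turn":0},{"jaw":-0.1,"x":-0.12,"y":0,"z":0,"turn":0},{"jaw":-0.1,"x":0,"y":0,"z":0,"turn":0}]'

```text
clock: 9.7
position: [0.6191, 0.0797, 0.2248]
ee_rot: [0.834, 0.552, 0.003, -0.001]
force: [-0.8, 12.0, 4.5]
finger_gap: 0.0475
grasp_force: 22.7
```

>>> arm_command --moves '[{"jaw":-0.1,"x":-0.23,"y":0,"z":-0.2,"turn":0},{"jaw":-0.1,"x":-0.25,"y":0,"z":-0.17,"turn":0},{"jaw":-0.1,"x":-0.26,"y":0,"z":-0.15,"turn":0}]'

```text
clock: 9.95
position: [0.613, 0.0652, 0.2341]
ee_rot: [0.833, 0.553, 0.002, -0.0]
force: [2.0, 4.7, -0.5]
finger_gap: 0.0479
grasp_force: 22.2
```

>>> arm_command --moves '[{"jaw":-0.1,"x":-0.27,"y":0,"z":-0.13,"turn":0},{"jaw":-0.1,"x":-0.28,"y":0,"z":-0.11,"turn":0}]'

```text
clock: 10.12
position: [0.6087, 0.0544, 0.2387]
ee_rot: [0.833, 0.553, 0.002, 0.0]
force: [1.7, 4.3, 0.5]
finger_gap: 0.0482
grasp_force: 22.4
```

```bash
python3 - <<'E'
from h import *
go([.290*.387+.54*.922,.290*.922-.54*.387,.088+.151])
s=capture("scene"); np.savez("pics/s7.npz",**s)
hsv=cv2.cvtColor(s["image"],cv2.COLOR_RGB2HSV)
st=state(); n=np.array([.387,.922,0]); z=np.array([0,0,1.]); G=st["position"]-[0,0,.151]
for f in range(20,91,10):
    a=np.cos(np.radians(f))*n+np.sin(np.radians(f))*z
    F=G+a*.009; print(f,[proj(s,F+a*d).round(0) for d in(.004,.036)])
print("V/H map rows 222-256, cols 345-385 (o orange, w light grey, . bench/dark)")
o=cv2.inRange(hsv,(3,120,60),(20,255,255)); w=cv2.inRange(hsv,(0,0,105),(180,60,255))
for y in range(216,256): print(y,"".join("o" if o[y,x] else "w" if w[y,x] else "." for x in range(335,390)))
E
```

```text
t 10.12 pos [0.6087 0.0544 0.2387] y-axis deg -22.9 tilt 0.22 tool d mm [ 4.2 -0.3 -0.3] units [ 0.21 -0.01 -0.02] F [1.7 4.3 0.5] gap 0.0482 gf 22.4 q6 0.4
20 [array([359., 233.]), array([366., 237.])]
30 [array([358., 233.]), array([365., 234.])]
40 [array([358., 232.]), array([364., 232.])]
50 [array([358., 231.]), array([363., 229.])]
60 [array([357., 230.]), array([362., 227.])]
70 [array([357., 230.]), array([360., 224.])]
80 [array([356., 229.]), array([358., 222.])]
90 [array([356., 229.]), array([357., 220.])]
V/H map rows 222-256, cols 345-385 (o orange, w light grey, . bench/dark)
216 wwwwwwwww.................................wwwwwwwwwwwww
217 w..wwwww..................................wwwwwwwwwwwww
218 w....w....................................wwwwwwwwwwwww
219 ..........................................wwwwwwwwwwwww
220 ..........................................wwwwwwwwwwwww
221 ..........................................wwwwwwwwwwwww
222 ..........................................wwwwwwwwwwwww
223 .........................oooo.............wwwwwwwwwwwww
224 .................
[... 1198 characters left out ...]
.oooooooooooo...........................
245 wwwwwwww..ooooooooooooooooo............................
246 wwwwwwwww.ooooooooooooooo..............................
247 wwwwwwwww..ooooooooooooo...............................
248 wwwwwwwwww.oooooooooo..................................
249 wwwwwwwwww..ooooooo....................................
250 wwwwwwwwww..ooooo......................................
251 wwwwwwww.....ooo.......................................
252 wwwwwww.......o........................................
253 wwwwww.................................................
254 wwwww..................................................
255 wwwww..................................................
```

The flange is at scene (360,233) and the head at (365.5,228), so the tilt is about 60°. Backing away from the plate, then setting the foot edge on the open bench.

>>> arm_command --moves '[{"jaw":-0.1,"x":0.3,"y":0,"z":0,"turn":0},{"jaw":-0.1,"x":0.6,"y":0,"z":0,"turn":0},{"jaw":-0.1,"x":0.9,"y":0,"z":0,"turn":0},{"jaw":-0.1,"x":0.9,"y":0,"z":0,"turn":0},{"jaw":-0.1,"x":0.6,"y":0,"z":0,"turn":0},{"jaw":-0.1,"x":0.3,"y":0,"z":0,"turn":0},{"jaw":-0.1,"x":0,"y":0,"z":0.2,"turn":0},{"jaw":-0.1,"x":0,"y":0,"z":0.2,"turn":0}]'

```text
clock: 10.83
position: [0.6361, 0.121, 0.2283]
ee_rot: [0.833, 0.553, -0.0, 0.0]
force: [-0.2, -0.1, -3.7]
finger_gap: 0.0477
grasp_force: 22.1
```

>>> arm_command --moves '[{"jaw":-0.1,"x":0,"y":0,"z":0.15,"turn":0},{"jaw":-0.1,"x":0,"y":0,"z":0,"turn":0}]'

```text
clock: 11.0
position: [0.6356, 0.1201, 0.2246]
ee_rot: [0.833, 0.553, -0.001, -0.0]
force: [-0.2, 0.5, -2.8]
finger_gap: 0.048
grasp_force: 22.2
```

>>> arm_command --moves '[{"jaw":-0.1,"x":0,"y":0,"z":0.15,"turn":0},{"jaw":-0.1,"x":0,"y":0,"z":0,"turn":0}]'

```text
clock: 11.17
position: [0.6362, 0.1203, 0.2241]
ee_rot: [0.833, 0.553, -0.0, -0.0]
force: [-3.0, -0.2, 2.2]
finger_gap: 0.0475
grasp_force: 22.8
```

>>> arm_command --moves '[{"jaw":-0.1,"x":0,"y":0,"z":0.1,"turn":0},{"jaw":-0.1,"x":0,"y":0,"z":0,"turn":0}]'

```text
clock: 11.33
position: [0.6365, 0.1206, 0.2239]
ee_rot: [0.833, 0.553, 0.0, -0.0]
force: [-7.6, 0.5, 11.2]
finger_gap: 0.0478
grasp_force: 23.7
```

>>> arm_command --moves '[{"jaw":-0.1,"x":-0.2,"y":0,"z":-0.08,"turn":0},{"jaw":-0.1,"x":-0.25,"y":0,"z":-0.04,"turn":0},{"jaw":-0.1,"x":-0.25,"y":0,"z":0,"turn":0},{"jaw":-0.1,"x":-0.25,"y":0,"z":0,"turn":0}]'

```text
clock: 11.67
position: [0.6291, 0.1028, 0.2241]
ee_rot: [0.833, 0.553, 0.001, 0.0]
force: [0.7, 2.3, 2.1]
finger_gap: 0.0479
grasp_force: 22.6
```

>>> arm_command --moves '[{"jaw":-0.1,"x":-0.25,"y":0,"z":0.02,"turn":0},{"jaw":-0.1,"x":-0.25,"y":0,"z":0.04,"turn":0},{"jaw":-0.1,"x":-0.25,"y":0,"z":0.06,"turn":0},{"jaw":-0.1,"x":-0.25,"y":0,"z":0.08,"turn":0}]'

```text
clock: 12.0
position: [0.6219, 0.0848, 0.2221]
ee_rot: [0.833, 0.553, 0.002, 0.0]
force: [-4.0, 3.0, 13.3]
finger_gap: 0.0476
grasp_force: 24.3
```

```bash
cat >> h.py <<'E'
def omap(c,x0,x1,y0,y1):
    hsv=cv2.cvtColor(c["image"],cv2.COLOR_RGB2HSV)
    o=cv2.inRange(hsv,(3,120,60),(20,255,255)); w=cv2.inRange(hsv,(0,0,105),(180,60,255))
    for y in range(y0,y1): print(y,"".join("o" if o[y,x] else "w" if w[y,x] else "." for x in range(x0,x1)))
E
python3 - <<'E'
from h import *
go([.290*.387+.54*.922,.290*.922-.54*.387,.088+.151])
s=capture("scene"); st=state(); n=np.array([.387,.922,0]); z=np.array([0,0,1.]); G=st["position"]-[0,0,.149]
for f in range(50,101,10):
    a=np.cos(np.radians(f))*n+np.sin(np.radians(f))*z
    F=G+a*.009; print(f,[proj(s,F+a*d).round(1) for d in(.004,.036)])
omap(s,345,400,214,268)
E
```

```text
t 12.0 pos [0.6219 0.0848 0.2221] y-axis deg -22.9 tilt 0.2 tool d mm [-28.8  -0.5 -17. ] units [-1.44 -0.03 -0.85] F [-4.   3.  13.3] gap 0.0476 gf 24.3 q6 0.45
50 [array([365.1, 242.2]), array([370.7, 240.4])]
60 [array([364.7, 241.4]), array([369.2, 237.8])]
70 [array([364.2, 240.7]), array([367.6, 235.4])]
80 [array([363.7, 240.1]), array([365.8, 233.2])]
90 [array([363.2, 239.6]), array([364. , 231.3])]
100 [array([362.7, 239.1]), array([362.1, 229.8])]
214 .......................................wwwwwwwwwwwww...
215 .........................................wwwwwwwwww....
216 .........................................wwwwwwwwww....
217 ..........................................wwwwwwwww....
218 .........................................wwwwwwwww.....
219 .........................................wwwwwwwww.....
220 .........................................wwwwwwwww.....
221 ........................................wwwwwwwwww.....
222 ........................................wwwwwwwww......
223 ........................................wwwwwwwww......
224 .................................
[... 1902 characters left out ...]
ooooooooooooo...........................
257 ......oooooooooooooooooooooo...........................
258 .......oooooooooooooooooooo............................
259 .......oooooooooooooooooo..............................
260 ........oooooooooooooooo...............................
261 ........ooooooooooooo.o................................
262 .........ooooooooooo...................................
263 ..........oooooooo.....................................
264 ..........ooooooo......................................
265 ...........oo..........................................
266 ............o..........................................
267 .......................................................
```

Flange is at (368,243) and head at (372,237.5), giving about 67° of tilt; the foot slid on the bench for the rest. Cork should grip better and is the goal anyway, so I'm carrying it high to the pad and finishing the tip-up there.

>>> arm_command --moves '[{"jaw":-0.1,"x":0,"y":0,"z":-0.5,"turn":0},{"jaw":-0.1,"x":0,"y":0,"z":-1,"turn":0},{"jaw":-0.1,"x":0,"y":0,"z":-1,"turn":0},{"jaw":-0.1,"x":0,"y":0,"z":-1,"turn":0},{"jaw":-0.1,"x":0,"y":0,"z":-1,"turn":0},{"jaw":-0.1,"x":0,"y":0,"z":-1,"turn":0},{"jaw":-0.1,"x":0,"y":0,"z":-1,"turn":0},{"jaw":-0.1,"x":0,"y":0,"z":-1,"turn":0}]'

```text
clock: 12.72
position: [0.6203, 0.0842, 0.3685]
ee_rot: [0.833, 0.553, -0.002, -0.0]
force: [0.6, -0.6, -3.7]
finger_gap: 0.0478
grasp_force: 22.5
```

>>> arm_command --moves '[{"jaw":-0.1,"x":0,"y":0,"z":-1,"turn":0},{"jaw":-0.1,"x":0,"y":0,"z":-0.7,"turn":0},{"jaw":-0.1,"x":-0.3,"y":0,"z":-0.3,"turn":0},{"jaw":-0.1,"x":-0.6,"y":0.15,"z":0,"turn":0},{"jaw":-0.1,"x":-0.9,"y":0.15,"z":0,"turn":0},{"jaw":-0.1,"x":-1,"y":0.15,"z":0,"turn":0},{"jaw":-0.1,"x":-1,"y":0.15,"z":0,"turn":0},{"jaw":-0.1,"x":-1,"y":0.15,"z":0,"turn":0}]'

```text
clock: 13.38
position: [0.5965, -0.0112, 0.4067]
ee_rot: [0.833, 0.553, -0.002, -0.001]
force: [-0.3, 0.3, -2.5]
finger_gap: 0.0479
grasp_force: 22.7
```

>>> arm_command --moves '[{"jaw":-0.1,"x":-1,"y":0.15,"z":0,"turn":0},{"jaw":-0.1,"x":-1,"y":0.15,"z":0,"turn":0},{"jaw":-0.1,"x":-1,"y":0.15,"z":0,"turn":0},{"jaw":-0.1,"x":-1,"y":0.15,"z":0,"turn":0},{"jaw":-0.1,"x":-1,"y":0.15,"z":0,"turn":0},{"jaw":-0.1,"x":-1,"y":0.15,"z":0,"turn":0},{"jaw":-0.1,"x":-1,"y":0.15,"z":0,"turn":0},{"jaw":-0.1,"x":-1,"y":0.15,"z":0,"turn":0}]'

```text
clock: 14.05
position: [0.5561, -0.168, 0.4067]
ee_rot: [0.833, 0.553, -0.002, -0.001]
force: [0.6, 0.0, -2.7]
finger_gap: 0.0478
grasp_force: 22.7
```

```bash
python3 -c "
from h import *
go([.520,-.317,.235])"
```

```text
t 14.05 pos [ 0.5561 -0.168   0.4067] y-axis deg -22.9 tilt 0.24 tool d mm [-151.2   25.4  171.8] units [-7.56  1.27  8.59] F [ 0.6  0.  -2.7] gap 0.0478 gf 22.7 q6 0.01
```

>>> arm_command --moves '[{"jaw":-0.1,"x":-1,"y":0.2,"z":0.2,"turn":0},{"jaw":-0.1,"x":-1,"y":0.2,"z":0.5,"turn":0},{"jaw":-0.1,"x":-1,"y":0.2,"z":0.5,"turn":0},{"jaw":-0.1,"x":-1,"y":0.2,"z":0.5,"turn":0},{"jaw":-0.1,"x":-1,"y":0.2,"z":0.5,"turn":0},{"jaw":-0.1,"x":-1,"y":0.2,"z":0.8,"turn":0},{"jaw":-0.1,"x":-0.8,"y":0.07,"z":0.8,"turn":0},{"jaw":-0.1,"x":-0.5,"y":0,"z":0.8,"turn":0}]'

```text
clock: 14.72
position: [0.5223, -0.3126, 0.3144]
ee_rot: [0.834, 0.552, -0.001, -0.001]
force: [0.1, 0.0, -2.8]
finger_gap: 0.0477
grasp_force: 22.7
```

>>> arm_command --moves '[{"jaw":-0.1,"x":-0.26,"y":0,"z":1,"turn":0},{"jaw":-0.1,"x":0,"y":0,"z":1,"turn":0},{"jaw":-0.1,"x":0,"y":0,"z":0.7,"turn":0},{"jaw":-0.1,"x":0,"y":0,"z":0.5,"turn":0},{"jaw":-0.1,"x":0,"y":0,"z":0.3,"turn":0},{"jaw":-0.1,"x":0,"y":0,"z":0.15,"turn":0},{"jaw":-0.1,"x":0,"y":0,"z":0,"turn":0}]'

```text
clock: 15.3
position: [0.5222, -0.3153, 0.244]
ee_rot: [0.833, 0.553, -0.0, -0.0]
force: [-0.1, 0.8, -1.8]
finger_gap: 0.0477
grasp_force: 22.6
```

```bash
python3 -c "
from h import *
go([.520,-.317,.230])"
```

```text
t 15.3 pos [ 0.5222 -0.3153  0.244 ] y-axis deg -22.8 tilt 0.03 tool d mm [-2.4 -1.3 14. ] units [-0.12 -0.07  0.7 ] F [-0.1  0.8 -1.8] gap 0.0477 gf 22.6 q6 -0.23
```

>>> arm_command --moves '[{"jaw":-0.1,"x":-0.1,"y":0,"z":0.3,"turn":0},{"jaw":-0.1,"x":0,"y":0,"z":0.25,"turn":0},{"jaw":-0.1,"x":0,"y":0,"z":0.1,"turn":0},{"jaw":-0.1,"x":0,"y":0,"z":0,"turn":0}]'

```text
clock: 15.63
position: [0.5213, -0.3171, 0.2309]
ee_rot: [0.833, 0.553, -0.0, -0.0]
force: [0.5, 0.7, -3.2]
finger_gap: 0.0478
grasp_force: 22.6
```

>>> arm_command --moves '[{"jaw":-0.1,"x":0,"y":0,"z":0.1,"turn":0},{"jaw":-0.1,"x":0,"y":0,"z":0.1,"turn":0},{"jaw":-0.1,"x":0,"y":0,"z":0,"turn":0}]'

```text
clock: 15.88
position: [0.5213, -0.3172, 0.227]
ee_rot: [0.833, 0.553, -0.0, -0.0]
force: [-0.7, 0.3, -3.2]
finger_gap: 0.048
grasp_force: 22.6
```

>>> arm_command --moves '[{"jaw":-0.1,"x":0,"y":0,"z":0.1,"turn":0},{"jaw":-0.1,"x":0,"y":0,"z":0.05,"turn":0},{"jaw":-0.1,"x":0,"y":0,"z":0,"turn":0}]'

```text
clock: 16.13
position: [0.5217, -0.3175, 0.226]
ee_rot: [0.833, 0.553, -0.0, -0.0]
force: [-3.2, 1.9, 5.0]
finger_gap: 0.0475
grasp_force: 23.6
```

>>> arm_command --moves '[{"jaw":-0.1,"x":0,"y":0,"z":0.05,"turn":0},{"jaw":-0.1,"x":0,"y":0,"z":0.05,"turn":0},{"jaw":-0.1,"x":0,"y":0,"z":0,"turn":0}]'

```text
clock: 16.38
position: [0.5219, -0.3177, 0.2259]
ee_rot: [0.833, 0.553, -0.0, -0.0]
force: [-7.9, 4.3, 13.8]
finger_gap: 0.0477
grasp_force: 24.6
```

>>> arm_command --moves '[{"jaw":-0.1,"x":-0.2,"y":0,"z":0,"turn":0},{"jaw":-0.1,"x":-0.2,"y":0,"z":0,"turn":0},{"jaw":-0.1,"x":-0.2,"y":0,"z":0,"turn":0},{"jaw":-0.1,"x":-0.2,"y":0,"z":0.02,"turn":0}]'

```text
clock: 16.72
position: [0.5158, -0.3323, 0.2231]
ee_rot: [0.833, 0.553, 0.001, 0.001]
force: [1.6, 2.3, 2.1]
finger_gap: 0.0477
grasp_force: 23.3
```

```bash
cat >> h.py <<'E'
def ppred(s,fs,off=.149):
    st=state(); n=np.array([.387,.922,0]); z=np.array([0,0,1.]); G=st["position"]-[0,0,off]
    for f in fs:
        a=np.cos(np.radians(f))*n+np.sin(np.radians(f))*z
        F=G+a*.009; print(f,[proj(s,F+a*d).round(1) for d in(.004,.036)])
E
python3 - <<'E'
from h import *
s=capture("scene"); go([.5075,-.3465,.226]); ppred(s,range(60,101,10)); omap(s,235,300,145,200)
E
```

```text
t 16.77 pos [ 0.5155 -0.3329  0.2228] y-axis deg -22.9 tilt 0.14 tool d mm [-15.6  -2.   -3.2] units [-0.78 -0.1  -0.16] F [0.5 0.3 3.9] gap 0.0475 gf 23.5 q6 -0.26
60 [array([267.6, 172.5]), array([269.3, 168.1])]
70 [array([267.3, 172. ]), array([268.2, 166.3])]
80 [array([267. , 171.5]), array([267. , 164.6])]
90 [array([266.6, 171.2]), array([265.8, 163.3])]
100 [array([266.3, 170.9]), array([264.6, 162.3])]
145 ........................................wwwwwwwwww...............
146 ........................................wwwwwwwwwww..............
147 ........................................wwwwwwwwwww..............
148 .................ww.....................wwwwwwwwww...............
149 ...............wwww......................wwww.wwww...............
150 ..............wwwwww.............................................
151 .............wwwwwww.............................................
152 ...........wwwwwwwww.............................................
153 .........wwwwwwwwww..............................................
154 ........wwwwwwwwwwww..............................
[... 2465 characters left out ...]

190 ................oo.....oooooooooooooooooooooooooo................
191 ................oo.....ooooooooooooooooooooooooo.................
192 ................ooo....ooooooooooooooooooooooooo.................
193 ................ooo...ooooooooooooooooooooooooo..................
194 .................ooooooooooooooooooooooooooooo...................
195 ..................ooooooooooooooooooooooooooo....................
196 ..................oooooooooooooooooooooooooo.....................
197 ....................oooooooooooooooooooooo.......................
198 ......................oooooooooooooooooo.........................
199 .........................oooooooooooo............................
```

Flange (268.7,172.5) and head (269,165) give about 80° on the pad. Continuing the arc and pressing it flat.

>>> arm_command --moves '[{"jaw":-0.1,"x":-0.2,"y":-0.05,"z":0.03,"turn":0},{"jaw":-0.1,"x":-0.2,"y":-0.05,"z":0.05,"turn":0},{"jaw":-0.1,"x":-0.15,"y":0,"z":0.07,"turn":0},{"jaw":-0.1,"x":0,"y":0,"z":0.05,"turn":0}]'

```text
clock: 17.1
position: [0.5093, -0.3427, 0.2195]
ee_rot: [0.833, 0.553, -0.0, 0.001]
force: [-1.2, 0.4, 12.9]
finger_gap: 0.0477
grasp_force: 24.4
```

```bash
python3 - <<'E'
from h import *
s=capture("scene"); go([.5075,-.3465,.226]); ppred(s,range(60,101,10)); omap(s,255,285,155,180)
E
```

```text
t 17.15 pos [ 0.5094 -0.3426  0.2196] y-axis deg -22.9 tilt 0.17 tool d mm [-4.3 -0.2 -6.4] units [-0.22 -0.01 -0.32] F [-0.4  0.5  8.2] gap 0.0477 gf 24.0 q6 -0.28
60 [array([266.5, 171.5]), array([268.2, 167.1])]
70 [array([266.2, 170.9]), array([267. , 165.2])]
80 [array([265.9, 170.5]), array([265.9, 163.6])]
90 [array([265.5, 170.1]), array([264.7, 162.3])]
100 [array([265.2, 169.8]), array([263.5, 161.3])]
155 ....................w.........
156 ..............................
157 ..............................
158 ..............................
159 ..............................
160 w.............................
161 w.............................
162 w..........wwww...............
163 w.........wwwww...............
164 w.........wwwwww..............
165 ..........wwwww...............
166 ..........wwww..oo............
167 ...........w...ooo............
168 ......ooo.ww....ooo...........
169 .....ooo..ww..w..oo...........
170 .....ooo.wwwwwww.oooo........o
171 .....ooo..wwwwww.ooooo.......o
172 .....oooo.wwwww..ooooo.......o
173 ......oooo......oooooo.......o
174 ......oooooooooooooooo.......o
175 .....w.oooooooooooooooo......o
176 .....w.oooooooooooooooo.......
177 .....w.oooooooooooooooo.......
178 .....w.ooooooooooooooo........
179 .....w.oooooooooooooooo.......
```

Flange (267,171) and head (267,163.5) show the pin now practically vertical. Releasing and lifting clear.

>>> arm_command --moves '[{"jaw":0.2,"x":0,"y":0,"z":-0.05,"turn":0},{"jaw":0.4,"x":0,"y":0,"z":0,"turn":0},{"jaw":0.7,"x":0,"y":0,"z":0,"turn":0},{"jaw":0.7,"x":0,"y":0,"z":0,"turn":0}]'

```text
clock: 17.48
position: [0.5086, -0.3413, 0.2181]
ee_rot: [0.833, 0.553, -0.0, -0.001]
force: [-0.4, 0.2, 0.6]
finger_gap: 0.0727
grasp_force: 0.0
```

>>> arm_command --moves '[{"jaw":1,"x":0,"y":0,"z":-0.3,"turn":0},{"jaw":1,"x":0,"y":0,"z":-0.7,"turn":0},{"jaw":1,"x":0,"y":0,"z":-1,"turn":0},{"jaw":1,"x":0,"y":0,"z":-1,"turn":0},{"jaw":1,"x":0,"y":0,"z":-1,"turn":0},{"jaw":1,"x":0,"y":0,"z":-1,"turn":0},{"jaw":1,"x":0,"y":0,"z":-1,"turn":0}]'

```text
clock: 18.07
position: [0.5091, -0.3412, 0.3414]
ee_rot: [0.833, 0.553, 0.0, 0.001]
force: [0.4, -0.4, -0.7]
finger_gap: 0.0858
grasp_force: 0.0
```

```bash
python3 - <<'E'
from h import *
s=capture("scene"); t=capture("top"); np.savez("pics/s8.npz",**s); np.savez("pics/t8.npz",**t); go([.5075,-.3465,.226])
cv2.imwrite("pics/m7.png",np.hstack([crop(s,235,135,64,64,400,400),crop(t,365,175,64,64,400,400)]))
E
```

```text
t 18.17 pos [ 0.5101 -0.342   0.3451] y-axis deg -22.8 tilt 0.54 tool d mm [ -4.9  -1.7 119.1] units [-0.24 -0.09  5.95] F [ 0.3 -0.2  1.2] gap 0.0855 gf 0.0 q6 -0.28
```

View pics/m7.png

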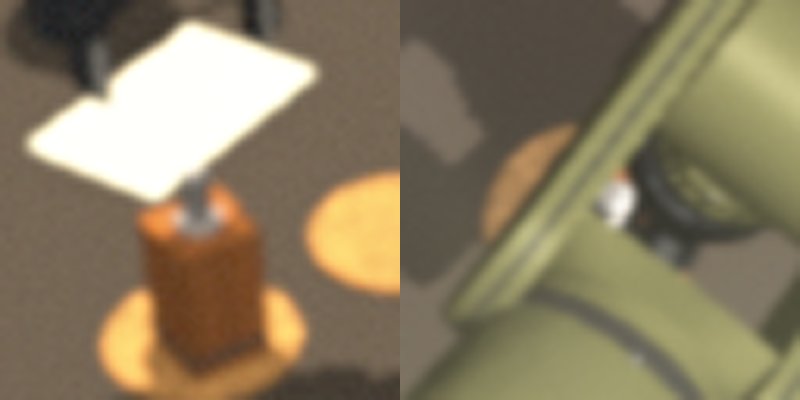

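The stand is upright on the chosen pad with the pin in it: flange at scene (267.5,169.9), head at (267.5,163.8), and the second pad is untouched at right. Next I locate the pin and refine the hole centre.

```bash
python3 - <<'E'
from h import *
s,t=load("s8"),load("t8"); s0,t0=load("scene0"),load("top0")
def cen(c,p,r,f):
    g=cv2.cvtColor(c["image"],cv2.COLOR_RGB2GRAY).astype(float); y,x=np.mgrid[0:400,0:640]
    d=np.hypot(x-p[0],y-p[1]); bg=np.median(g[(d>r+.5)&(d<r+2)]); w=np.where(d<=r,np.clip(f*(g-bg),0,None),0)
    return np.array([(w*x).sum(),(w*y).sum()])/w.sum(),bg,w.max()
a,b=cen(t0,(294.6,169.1),3.5,-1),cen(s0,(328.5,210.1),3,-1); print("hole px",a,b)
X,e=tri(t0,a[0],s0,b[0]); print("hole",X.round(4),round(e*1e3,2),"e,n",X@[.922,-.387,0],X@[.387,.922,0])
g=cv2.cvtColor(t0["image"],cv2.COLOR_RGB2GRAY)[163:176,288:302]; print(g)
print(cv2.cvtColor(s0["image"],cv2.COLOR_RGB2GRAY)[204:217,320:338])
print("flange",onz(s,(267.0,169.6),.090).round(4),"head",onz(s,(267.2,163.5),.121).round(4))
g=cv2.cvtColor(s["image"],cv2.COLOR_RGB2GRAY); print(g[160:176,258:278])
g=cv2.cvtColor(t["image"],cv2.COLOR_RGB2GRAY); print(g[200:214,392:408])
# stand foot / pad check: orange brown bottom corner
print("head top px pred", [proj(t,[.5094,-.3426,.122]).round(1),proj(s,[.5094,-.3426,.122]).round(1)])
E
```

```text
hole px (array([294.81183612, 169.26100152]), np.float64(239.0), np.float64(39.0)) (array([nan, nan]), np.float64(215.5), np.float64(0.0))
 ** On entry to DLASCL parameter number  4 had an illegal value
 ** On entry to DLASCL parameter number  4 had an illegal value
 ** On entry to DLASCL parameter number  4 had an illegal value
 ** On entry to DLASCL parameter number  4 had an illegal value
 ** On entry to DLASCL parameter number  5 had an illegal value
 ** On entry to DLASCL parameter number  4 had an illegal value<stdin>:6: RuntimeWarning: invalid value encountered in divide
Traceback (most recent call last):
  File "h.py", line 12, in tri
    s=np.linalg.lstsq(np.c_[d1,-d2],o2-o1,rcond=None)[0]
      ~~~~~~~~~~~~~~~^^^^^^^^^^^^^^^^^^^^^^^^^^^^^^^^
numpy.linalg.LinAlgError: SVD did not converge in Linear Least Squares
```

```bash
python3 - <<'E'
from h import *
np.set_printoptions(linewidth=200)
s,t=load("s8"),load("t8"); s0,t0=load("scene0"),load("top0")
G=lambda c:cv2.cvtColor(c["image"],cv2.COLOR_RGB2GRAY)
print(G(t0)[162:177,287:303]);print(G(s0)[203:219,316:340])
print("flange",onz(s,(267.0,169.6),.090).round(4),"head",onz(s,(267.2,163.5),.121).round(4))
print(G(s)[160:176,258:278]); print(G(t)[200:214,392:408])
print([proj(t,[.5094,-.3426,.122]).round(1),proj(s,[.5094,-.3426,.122]).round(1)])
E
```

```text
[[218 200 205 229 238 238 238 238 236 233 230 226 221 216 212 218]
 [209 193 216 234 238 238 238 239 238 237 236 235 231 227 217 210]
 [205 200 226 238 239 238 239 239 239 238 238 237 236 235 232 228]
 [201 206 230 238 239 239 240 240 239 238 238 238 238 237 237 236]
 [193 217 235 239 239 239 238 236 235 236 238 239 239 238 237 236]
 [200 226 238 239 238 236 230 223 223 229 235 238 239 238 237 234]
 [206 231 239 240 237 229 214 205 208 214 227 237 238 238 237 232]
 [217 236 240 239 237 225 206 206 210 206 219 235 239 238 238 234]
 [228 239 240 240 238 231 219 216 209 200 214 233 238 238 237 233]
 [235 240 240 240 240 238 230 218 206 207 222 235 238 237 232 221]
 [237 240 241 241 241 240 237 232 228 230 234 238 239 238 229 213]
 [240 240 240 241 241 240 240 238 238 238 239 239 239 237 232 223]
 [241 241 241 241 241 241 240 240 240 240 240 238 238 233 228 226]
 [240 239 239 241 241 241 240 241 241 240 240 239 237 227 213 217]
 [239 236 237 240 241 240 240 241 241 240 239 239 236 225 211 218]]
[[106 108 111 112 110 107 106 107 106 103 107 100 102 104 106 104 106 107 101  93  77  69  70 
[... 3169 characters left out ...]
 155 161 171 185 187 158  98  59  64  77  77  70]
 [131 130 145 154 162 172 182 198 219 208 136  71  58  69  74  71]
 [131 140 151 153 154 168 188 214 234 225 151  77  54  59  71  76]
 [137 150 151 142 135 158 194 232 245 228 142  70  55  54  65  74]
 [147 155 153 135 119 140 187 232 241 205 116  65  58  56  57  66]
 [156 159 154 145 128 131 171 217 213 148  84  67  63  58  56  57]
 [156 151 147 147 145 153 187 211 180 110  71  70  65  58  55  56]
 [151 144 144 147 151 156 170 172 140  91  70  64  61  56  56  58]
 [145 140 144 146 150 153 156 152 136 113  87  68  59  61  67  70]
 [137 138 142 146 149 151 153 151 148 139 119  92  71  72  85  91]]
[array([400.7, 206.5]), array([264.5, 160.7])]
```

>>> arm_command --moves '[{"jaw":1,"x":0,"y":0,"z":0,"turn":0.077},{"jaw":1,"x":0,"y":0,"z":0,"turn":0.077},{"jaw":1,"x":0,"y":0,"z":0,"turn":0.077},{"jaw":1,"x":0,"y":0,"z":0,"turn":0.077},{"jaw":1,"x":0,"y":0,"z":0,"turn":0.077},{"jaw":1,"x":0,"y":0,"z":0,"turn":0.077},{"jaw":1,"x":0,"y":0,"z":0,"turn":0.077}]'

```text
clock: 18.75
position: [0.5089, -0.3411, 0.3383]
ee_rot: [0.987, 0.159, -0.0, -0.0]
force: [-0.3, -0.4, -0.1]
finger_gap: 0.0854
grasp_force: 0.0
```

>>> arm_command --moves '[{"jaw":1,"x":0,"y":0,"z":0,"turn":0.077},{"jaw":1,"x":0,"y":0,"z":0,"turn":0.077},{"jaw":1,"x":0,"y":0,"z":0,"turn":0.077},{"jaw":1,"x":0,"y":0,"z":0,"turn":0.077},{"jaw":1,"x":0,"y":0,"z":0,"turn":0.077},{"jaw":1,"x":0,"y":0,"z":0,"turn":0.076},{"jaw":1,"x":0,"y":0,"z":0,"turn":0}]'

```text
clock: 19.33
position: [0.5089, -0.3411, 0.3383]
ee_rot: [0.98, -0.199, -0.001, -0.0]
force: [0.2, -0.7, -0.3]
finger_gap: 0.0855
grasp_force: 0.0
```

```bash
python3 - <<'E'
from h import *
go([.5085,-.342,.2685]); t=capture("top"); np.savez("pics/t9.npz",**t)
np.set_printoptions(linewidth=200); print(cv2.cvtColor(t["image"],cv2.COLOR_RGB2GRAY)[199:216,390:412])
E
```

```text
t 19.33 pos [ 0.5089 -0.3411  0.3383] y-axis deg -113.0 tilt 0.07 tool d mm [ 0.1  1.  69.8] units [0.   0.05 3.49] F [ 0.2 -0.7 -0.3] gap 0.0855 gf 0.0 q6 1.29
[[ 69  79 105 135 149 149 136 128 137 149 148 134 104  75  67  73  79  78  79  86  92  98]
 [ 71  95 126 146 149 139 130 136 148 147 130  99  74  67  64  68  75  76  77  81  87  92]
 [ 89 118 143 149 139 127 131 147 151 138 106  73  61  65  65  68  75  78  78  88  92  91]
 [114 140 149 144 129 125 140 152 149 125  84  58  59  65  68  67  72  77  82 100 111 103]
 [136 149 148 136 129 138 148 148 130  97  64  54  58  63  67  65  68  76  82  93 111 113]
 [146 149 140 131 136 149 152 142 120  91  71  57  55  63  72  70  67  73  79  85  99 112]
 [148 139 128 133 147 155 156 156 157 154 138  94  61  64  77  80  73  70  80  89  96 107]
 [145 130 129 145 153 155 154 170 203 226 220 155  83  60  70  82  80  72  79  98 108 103]
 [135 130 140 151 154 144 141 183 234 249 244 195 106  60  61  72  78  76  78  90 106 110]
 [129 136 148 154 153 138 134 191 240 250 248 218 131  71  57  62  73  83  85  81  89 100]
 [135 148 154 152 147 139 132 165 218 241 245 227 159  98  67  60  65  76  86  85  79  81]
 [150 157 157 153 147 147 150 178 224 241 238 209 169 132  96  69  62  65  75  84  80  72]
 [160 159 152 146 147 150 155 169 199 218 212 189 173 162 140 108  78  61  63  69  70  69]
 [165 154 141 141 145 149 152 156 164 174 179 178 177 178 179 164 126  89  70  64  62  63]
 [160 144 137 140 145 148 150 153 154 156 159 166 175 187 198 196 174 145 127 111  94  75]
 [147 133 133 138 143 145 149 150 151 152 153 156 164 185 204 209 200 193 194 186 163 134]
 [131 128 133 136 140 144 147 149 149 151 151 151 154 166 193 211 214 212 211 210 207 194]]
```

>>> arm_command --moves '[{"jaw":1,"x":-0.1,"y":0.05,"z":0.8,"turn":0},{"jaw":1,"x":0,"y":0,"z":1,"turn":0},{"jaw":1,"x":0,"y":0,"z":0.8,"turn":0},{"jaw":1,"x":0,"y":0,"z":0.6,"turn":0},{"jaw":1,"x":0,"y":0,"z":0.28,"turn":0},{"jaw":1,"x":0,"y":0,"z":0,"turn":0}]'

```text
clock: 19.88
position: [0.5064, -0.3411, 0.2674]
ee_rot: [0.98, -0.198, -0.001, -0.001]
force: [1.1, 0.2, 0.2]
finger_gap: 0.0855
grasp_force: 0.0
```

>>> arm_command --moves '[{"jaw":-0.2,"x":0,"y":0,"z":0,"turn":0},{"jaw":-0.5,"x":0,"y":0,"z":0,"turn":0},{"jaw":-0.8,"x":0,"y":0,"z":0,"turn":0},{"jaw":-0.8,"x":0,"y":0,"z":0,"turn":0},{"jaw":-0.8,"x":0,"y":0,"z":0,"turn":0},{"jaw":-0.8,"x":0,"y":0,"z":0,"turn":0},{"jaw":-0.8,"x":0,"y":0,"z":0,"turn":0}]' --squeeze 20

```text
clock: 20.47
position: [0.5069, -0.3414, 0.2696]
ee_rot: [0.98, -0.198, 0.0, -0.0]
force: [-0.4, 0.6, 2.0]
finger_gap: 0.0155
grasp_force: 20.0
```

```bash
python3 - <<'E'
from h import *
go([.5085,-.342,.2685]); s=capture("scene"); t=capture("top"); np.savez("pics/t10.npz",**t)
print("hole pred scene",proj(load("scene0"),[.6183,-.0301,.14]).round(1),"obs 328.2 209.8; pad pred",proj(s,[.5063,-.3467,.004]).round(1),"obs 266.8 188.9")
omap(s,250,285,155,192)
E
```

```text
t 20.47 pos [ 0.5069 -0.3414  0.2696] y-axis deg -112.9 tilt 0.03 tool d mm [ 1.7 -0.1  1.1] units [ 0.08 -0.    0.05] F [-0.4  0.6  2. ] gap 0.0155 gf 20.0 q6 1.29
hole pred scene [328.5 209.4] obs 328.2 209.8; pad pred [267.1 187.7] obs 266.8 188.9
155 wwwwwwwwwww.....ww.................
156 wwwwwwwwwwww.......................
157 wwwwwwwwwwww.......................
158 wwwwwwwwwwww.......................
159 wwwwwwwwwwww.......................
160 wwwwwwwwwwwww......................
161 wwwwwwwwwwwww......................
162 wwwwwwwwwwwwwww....................
163 wwwwwwwwwwwww.w....................
164 .wwwwwwwwwwww.w....................
165 ...wwwwwwwwww..w...................
166 ......wwwww...ww...................
167 .............www....oooo...........
168 ........ooo..wwww...oooo...........
169 .......ooooo.wwwwww.ooooo..........
170 .......ooooo.wwwww..oooooo........o
171 .......oooooo......ooooooo........o
172 .......ooooooooooooooooooo........o
173 .......ooooooooooooooooooo........o
174 .......ooooooooooooooooooo........o
175 ........oooooooooooooooooo........o
176 ........oooooooooooooooooo.........
177 ........ooooooooooooooooooo........
178 ........ooooooooooooooooooo........
179 ........ooooooooooooooooooo........
180 ........oooooooooooooooooooo.......
181 .......ooooooooooooooooooooooo.....
182 .....oooooooooooooooooooooooooo....
183 ....oooooooooooooooooooooooooooo...
184 ...oooooooooooooooooooooooooo.ooo..
185 ..ooooooooooooooooooooooooooo.ooo..
186 ..ooooooooooooooooooooooooooo..ooo.
187 .oooooooooooooooooooooooooooo...oo.
188 .oooooooooooooooooooooooooooo...oo.
189 .ooooooooooooooooooooooooooooooooo.
190 .ooooooooooooooooooooooooooooooooo.
191 .oooooooooooooooooooooooooooooooo..
```

>>> arm_command --moves '[{"jaw":-0.8,"x":0,"y":0,"z":-0.3,"turn":0},{"jaw":-0.8,"x":0,"y":0,"z":-0.6,"turn":0},{"jaw":-0.8,"x":0,"y":0,"z":-1,"turn":0},{"jaw":-0.8,"x":0,"y":0,"z":-1,"turn":0},{"jaw":-0.8,"x":0,"y":0,"z":-1,"turn":0},{"jaw":-0.8,"x":0,"y":0,"z":-1,"turn":0},{"jaw":-0.8,"x":0,"y":0,"z":-1,"turn":0},{"jaw":-0.8,"x":0,"y":-0.3,"z":-0.8,"turn":0}]'

```text
clock: 21.23
position: [0.5089, -0.3366, 0.4065]
ee_rot: [0.98, -0.199, 0.001, 0.001]
force: [0.2, 0.0, -0.7]
finger_gap: 0.0154
grasp_force: 19.8
```

>>> arm_command --moves '[{"jaw":-0.8,"x":0,"y":-0.6,"z":0,"turn":0},{"jaw":-0.8,"x":-0.1,"y":-1,"z":0,"turn":0},{"jaw":-0.8,"x":-0.1,"y":-1,"z":0,"turn":0},{"jaw":-0.8,"x":-0.1,"y":-1,"z":0,"turn":0},{"jaw":-0.8,"x":-0.1,"y":-1,"z":0,"turn":0},{"jaw":-0.8,"x":-0.1,"y":-1,"z":0,"turn":0},{"jaw":-0.8,"x":-0.1,"y":-1,"z":0,"turn":0},{"jaw":-0.8,"x":-0.1,"y":-1,"z":0,"turn":0}]'

```text
clock: 21.9
position: [0.5553, -0.1888, 0.4025]
ee_rot: [0.98, -0.198, -0.001, -0.0]
force: [0.4, 0.2, -0.7]
finger_gap: 0.0151
grasp_force: 19.8
```

>>> arm_command --moves '[{"jaw":-0.8,"x":-0.1,"y":-1,"z":0,"turn":0},{"jaw":-0.8,"x":-0.1,"y":-1,"z":0,"turn":0},{"jaw":-0.8,"x":-0.1,"y":-1,"z":0,"turn":0},{"jaw":-0.8,"x":0,"y":-1,"z":0,"turn":0},{"jaw":-0.8,"x":0,"y":-1,"z":0,"turn":0},{"jaw":-0.8,"x":0,"y":-1,"z":0,"turn":0},{"jaw":-0.8,"x":0,"y":-1,"z":0,"turn":0},{"jaw":-0.8,"x":0,"y":-1,"z":0,"turn":0}]'

```text
clock: 22.57
position: [0.6119, -0.0391, 0.4025]
ee_rot: [0.98, -0.198, -0.001, 0.0]
force: [1.0, -0.9, 0.1]
finger_gap: 0.0153
grasp_force: 19.8
```

>>> arm_command --moves '[{"jaw":-0.8,"x":0,"y":-0.6,"z":0,"turn":0},{"jaw":-0.8,"x":0,"y":0,"z":0,"turn":0},{"jaw":-0.8,"x":0,"y":0,"z":0,"turn":0},{"jaw":-0.8,"x":0,"y":0,"z":0,"turn":0}]'

```text
clock: 22.9
position: [0.6163, -0.0301, 0.403]
ee_rot: [0.98, -0.198, -0.0, 0.0]
force: [-0.4, 0.1, -1.3]
finger_gap: 0.0149
grasp_force: 19.8
```

```bash
python3 - <<'E'
from h import *
np.set_printoptions(linewidth=220)
go([.6164,-.0299,.4026]); s=capture("scene"); np.savez("pics/s11.npz",**s); P=state()["position"]
for d in(.2276,.2276-.046,.2276-.037): print("pred",proj(s,P-[0,0,d]).round(1))
omap(s,305,350,175,222)
print(cv2.cvtColor(s["image"],cv2.COLOR_RGB2GRAY)[180:214,318:342])
E
```

```text
t 22.9 pos [ 0.6163 -0.0301  0.403 ] y-axis deg -112.9 tilt 0.05 tool d mm [ 0.  -0.2  0.4] units [ 0.   -0.01  0.02] F [-0.4  0.1 -1.3] gap 0.0149 gf 19.8 q6 1.83
pred [328.9 199.3]
pred [329.1 186.1]
pred [329.1 188.7]
175 ......ooo........w...........................
176 .....oooo........ww..www.....................
177 ...ooooo.........ww..www.....................
178 ..ooooo...........w..wwww....................
179 ooooo.............w...www....................
180 ooo..............ww....ww..........wwwwwwwww.
181 o.................w....ww.........wwwwwwwwwww
182 ..................w....ww.......wwwwwwwwwwwww
183 .......................ww.......wwwwwwwwwwwww
184 ...................www.ww......wwwwwwwwwwwwww
185 ...................wwwwwww.....wwwwwwwwwwwwww
186 ...................wwwwwww....wwwwwwwwwwwwwww
187 ...................wwwwwwwwwww.wwwwwwwwwwwwww
188 ...................wwwwwwwwww...wwwwwwwwwwwww
189 ...................wwwwwwwwww...wwwwwwwwwwwww
190 ....................wwwwwww.....wwwwwwwwwwwww
191 .....................wwwwww......wwwwwwwwwwww
192 .....................wwww
[... 4137 characters left out ...]
9  68]
 [138 146 142 141 143 138 137 136 134 132 129 127 124 125 122 119 113 105  96  84  70  67  63  65]
 [134 146 146 144 139 140 137 136 134 136 140 141 138 135 136 131 124 113 104  93  79  71  66  65]
 [135 148 151 150 144 141 138 133 135 138 143 146 144 141 141 136 133 124 116 106  95  86  79  72]
 [146 156 158 152 148 145 142 137 136 140 143 150 153 151 144 141 138 134 124 118 107  99  94  88]
 [156 168 165 162 152 147 145 141 140 138 141 147 157 157 150 142 140 138 132 125 121 108 103 101]
 [160 171 173 167 162 153 149 143 140 136 139 142 157 175 176 158 143 138 137 135 125 117 111 107]
 [156 165 172 172 166 158 149 148 143 137 132 137 154 183 190 170 147 138 137 135 132 129 120 111]]
```

The shank hangs vertically at scene column 328.5 with its tip at row 200, straight above the hole (328,210); this agrees with the prediction to about 2 mm. Lowering into the mouth with force watched.

>>> arm_command --moves '[{"jaw":-0.8,"x":0,"y":0,"z":0.4,"turn":0},{"jaw":-0.8,"x":0,"y":0,"z":0.5,"turn":0},{"jaw":-0.8,"x":0,"y":0,"z":0.4,"turn":0},{"jaw":-0.8,"x":0,"y":0,"z":0.2,"turn":0},{"jaw":-0.8,"x":0,"y":0,"z":0.1,"turn":0},{"jaw":-0.8,"x":0,"y":0,"z":0,"turn":0}]'

```text
clock: 23.45
position: [0.6164, -0.0298, 0.37]
ee_rot: [0.98, -0.198, -0.001, 0.0]
force: [-0.8, 0.8, -0.5]
finger_gap: 0.0157
grasp_force: 19.8
```

>>> arm_command --moves '[{"jaw":-0.8,"x":0,"y":0,"z":0.1,"turn":0},{"jaw":-0.8,"x":0,"y":0,"z":0.1,"turn":0},{"jaw":-0.8,"x":0,"y":0,"z":0,"turn":0}]'

```text
clock: 23.7
position: [0.6166, -0.0296, 0.3673]
ee_rot: [0.98, -0.198, 0.0, -0.0]
force: [1.6, 0.1, -0.8]
finger_gap: 0.0152
grasp_force: 19.8
```

>>> arm_command --moves '[{"jaw":-0.8,"x":0,"y":0,"z":0.1,"turn":0},{"jaw":-0.8,"x":0,"y":0,"z":0,"turn":0}]'

```text
clock: 23.87
position: [0.6166, -0.0296, 0.3652]
ee_rot: [0.98, -0.198, -0.0, -0.0]
force: [0.1, 0.3, -0.0]
finger_gap: 0.0155
grasp_force: 19.8
```

>>> arm_command --moves '[{"jaw":-0.8,"x":0,"y":0,"z":0.1,"turn":0},{"jaw":-0.8,"x":0,"y":0,"z":0,"turn":0}]'

```text
clock: 24.03
position: [0.6165, -0.0295, 0.3632]
ee_rot: [0.98, -0.198, -0.0, -0.0]
force: [-0.8, 0.9, 0.6]
finger_gap: 0.0154
grasp_force: 19.9
```

>>> arm_command --moves '[{"jaw":-0.8,"x":0,"y":0,"z":0.1,"turn":0},{"jaw":-0.8,"x":0,"y":0,"z":0,"turn":0}]'

```text
clock: 24.2
position: [0.6164, -0.0294, 0.3609]
ee_rot: [0.98, -0.198, -0.001, -0.0]
force: [-0.3, 2.4, -0.5]
finger_gap: 0.0152
grasp_force: 19.7
```

>>> arm_command --moves '[{"jaw":-0.8,"x":0,"y":0,"z":0.1,"turn":0},{"jaw":-0.8,"x":0,"y":0,"z":0,"turn":0}]'

```text
clock: 24.37
position: [0.6165, -0.0294, 0.3588]
ee_rot: [0.98, -0.198, -0.0, -0.0]
force: [-1.1, 2.3, -0.0]
finger_gap: 0.0154
grasp_force: 19.7
```

The tip is about 9 mm inside the hole without load. Now I swing the grip toward the robot so the pin leans over the hole's near lip.

>>> arm_command --moves '[{"jaw":-0.8,"x":-0.15,"y":0,"z":0.03,"turn":0},{"jaw":-0.8,"x":-0.15,"y":0,"z":0.03,"turn":0},{"jaw":-0.8,"x":0,"y":0,"z":0,"turn":0}]'

```text
clock: 24.62
position: [0.6112, -0.0273, 0.3587]
ee_rot: [0.98, -0.198, 0.002, -0.0]
force: [2.4, 1.7, -0.9]
finger_gap: 0.0153
grasp_force: 19.5
```

>>> arm_command --moves '[{"jaw":-0.8,"x":-0.15,"y":0,"z":0.04,"turn":0},{"jaw":-0.8,"x":-0.15,"y":0,"z":0.05,"turn":0},{"jaw":-0.8,"x":0,"y":0,"z":0,"turn":0}]'

```text
clock: 24.87
position: [0.6055, -0.0248, 0.3575]
ee_rot: [0.98, -0.198, 0.001, -0.0]
force: [1.5, 0.4, 3.6]
finger_gap: 0.0153
grasp_force: 20.0
```

```bash
cat >> h.py <<'E'
M=np.array([.6183,-.0301,.14]); EE=np.array([.922,-.387,0]); NN=np.array([.387,.922,0])
def pinview(x0=308,x1=345,y0=176,y1=214):
    s=capture("scene"); P=state()["position"]; g=P-M-[0,0,.154]
    go(P); print("grip rel mouth e,n,z mm",(g@EE*1e3).round(1),(g@NN*1e3).round(1),(g[2]*1e3).round(1))
    for a in(0,10,20,30,35,40):
        u=-np.sin(np.radians(a))*EE+np.cos(np.radians(a))*np.array([0,0,1]); G=P-[0,0,.154]
        print(a,"flange",proj(s,G-u*.0265).round(1),"tip",proj(s,G-u*.0746).round(1))
    omap(s,x0,x1,y0,y1); return s
E
python3 -c "
from h import *
pinview()"
```

```text
t 24.92 pos [ 0.6056 -0.0248  0.3575] y-axis deg -112.8 tilt 0.12 tool d mm [0. 0. 0.] units [0. 0. 0.] F [3.1 1.3 3.3] gap 0.0154 gf 20.1 q6 1.84
grip rel mouth e,n,z mm -13.7 -0.0 63.5
0 flange [332.7 197.4] tip [332.4 210.4]
10 flange [331.3 197.9] tip [328.7 211.9]
20 flange [330.  198.2] tip [325.  212.8]
30 flange [328.8 198.2] tip [321.5 213. ]
35 flange [328.2 198.2] tip [319.9 212.8]
40 flange [327.6 198. ] tip [318.3 212.5]
176 ...ooo...............................
177 .oooo................................
178 oooo.................................
179 oo...................................
180 .....................................
181 .....................................
182 .....................................
183 .....................................
184 .....................................
185 ..................w..................
186 ..................w..................
187 ..................w.................w
188 ..................w...ww...........ww
189 ..................w...www........wwww
190 ..................w...wwww.......wwww
191 ..................w.....ww..
[... 233 characters left out ...]
.........wwwwwwww...........
198 ..................wwwwwwwww..........
199 ..................wwwwwwwww..........
200 ...................wwwwwwwww.........
201 ...................wwwwwwww..........
202 ...................wwwwwww...........
203 ....................wwwwww...........
204 .........w..w.......wwwww............
205 ........wwwwwwwww..wwwwww............
206 ........wwwwwwwwwwwwwwwww............
207 ........wwwwwwwwwwwwwwwwww...........
208 .........wwwwwwwwwwwwwwwwwww.........
209 .........wwwwwwwwwwwwwwwwwwww........
210 .........wwwwwwwwwwwwwwwwwwwww.......
211 .....wwwwwwwwwwwwwwwwwwwwwwwwwww.....
212 .....wwwwwwwwwwwwwwwwwwwwwwwwwwww....
213 ....wwwwwwwwwwwwwwwwwwwwwwwwwwwww....
```

>>> arm_command --moves '[{"jaw":-0.8,"x":-0.15,"y":0,"z":0.1,"turn":0},{"jaw":-0.8,"x":-0.15,"y":0,"z":0.1,"turn":0},{"jaw":-0.8,"x":-0.1,"y":0,"z":0.1,"turn":0},{"jaw":-0.8,"x":0,"y":0,"z":0,"turn":0}]'

```text
clock: 25.25
position: [0.5979, -0.0214, 0.3501]
ee_rot: [0.98, -0.198, -0.0, -0.001]
force: [3.6, 2.8, 4.0]
finger_gap: 0.0155
grasp_force: 21.1
```

>>> arm_command --moves '[{"jaw":-0.8,"x":-0.08,"y":0,"z":0.12,"turn":0},{"jaw":-0.8,"x":-0.06,"y":0,"z":0.12,"turn":0},{"jaw":-0.8,"x":0,"y":0,"z":0,"turn":0}]'

```text
clock: 25.5
position: [0.5952, -0.0205, 0.3446]
ee_rot: [0.98, -0.198, -0.001, -0.0]
force: [2.4, 3.5, 2.7]
finger_gap: 0.0151
grasp_force: 21.3
```

```bash
python3 -c "
from h import *
pinview(y0=192,y1=220)"
```

```text
t 25.55 pos [ 0.5953 -0.0205  0.3447] y-axis deg -112.8 tilt 0.11 tool d mm [0. 0. 0.] units [0. 0. 0.] F [2.1 3.4 0.7] gap 0.0153 gf 21.3 q6 1.84
grip rel mouth e,n,z mm -24.9 -0.1 50.7
0 flange [335.9 199.4] tip [335.5 212.3]
10 flange [334.5 199.9] tip [331.8 213.7]
20 flange [333.3 200.2] tip [328.2 214.6]
30 flange [332.  200.2] tip [324.8 214.8]
35 flange [331.5 200.2] tip [323.2 214.7]
40 flange [330.9 200. ] tip [321.7 214.3]
192 ......................w..www.........
193 .....................ww..wwww.......w
194 ......................w.wwwww........
195 ......................wwwwwww........
196 ......................wwwwwww........
197 ....................wwwwwwwww........
198 ....................wwwwwwwww........
199 ...................wwwwwwwwwww.......
200 ....................wwwwwwwwww.......
201 ....................wwwwwwwwww.......
202 .....................wwwwwwww........
203 ....................wwwwwwww.........
204 ..........www.w.....wwwwwww..........
205 .........wwwwwwwww.wwwwwww...........
206 ........wwwwwwwwwwwwwwwwww...........
207 ........wwwwwwwwwwwwwwwwwww..........
208 .........wwwwwwwwwwwwwwwwwww.........
209 .........wwwwwwwwwwwwwwwwwwww........
210 .........wwwwwwwwwwwwwwwwwwwww.......
211 .....wwwwwwwwwwwwwwwwwwwwwwwwww......
212 .....wwwwwwwwwwwwwwwwwwwwwwwwwwww....
213 ....wwwwwwwwwwwwwwwwwwwwwwwwwwwwww...
214 ....wwwwwwwwwwwwwwwwwwwwwwwwwwwwww...
215 .....wwwwwwwwwwwwwwwwwwwwwwwwwwwwww..
216 .....wwwwwwwwwwwwwwwwwwwwwwwwwwwwwww.
217 ......wwww......wwwwwwwwwwwwwwwwwwww.
218 ..................wwwwwwwwwwwwwwwwwww
219 .................wwwwwwwwwwwwwwwwwwww
```

The shank now leans about 25–30°, from flange (333,199.5) to (330,205), and forces are low. Continuing along the arc into the hole.

>>> arm_command --moves '[{"jaw":-0.8,"x":0,"y":0,"z":0.15,"turn":0},{"jaw":-0.8,"x":0.02,"y":0,"z":0.15,"turn":0},{"jaw":-0.8,"x":0.03,"y":0,"z":0.15,"turn":0},{"jaw":-0.8,"x":0,"y":0,"z":0,"turn":0}]'

```text
clock: 25.88
position: [0.5964, -0.021, 0.3355]
ee_rot: [0.98, -0.198, -0.001, -0.0]
force: [2.3, 5.1, 3.3]
finger_gap: 0.015
grasp_force: 21.3
```

>>> arm_command --moves '[{"jaw":-0.8,"x":0.04,"y":0,"z":0.12,"turn":0},{"jaw":-0.8,"x":0.05,"y":0,"z":0.12,"turn":0},{"jaw":-0.8,"x":0,"y":0,"z":0,"turn":0}]'

```text
clock: 26.13
position: [0.598, -0.0215, 0.3309]
ee_rot: [0.98, -0.198, -0.001, -0.0]
force: [1.6, 5.9, 3.5]
finger_gap: 0.0157
grasp_force: 21.6
```

```bash
python3 -c "
from h import *
pinview(y0=194,y1=220)"
```

```text
t 26.18 pos [ 0.598  -0.0215  0.3309] y-axis deg -112.9 tilt 0.12 tool d mm [0. 0. 0.] units [0. 0. 0.] F [1.8 5.5 3.8] gap 0.015 gf 21.5 q6 1.84
grip rel mouth e,n,z mm -22.1 0.0 36.9
0 flange [335.  203.6] tip [334.6 216.2]
10 flange [333.6 204.1] tip [331.  217.7]
20 flange [332.3 204.4] tip [327.4 218.6]
30 flange [331.1 204.4] tip [324.  218.8]
35 flange [330.6 204.3] tip [322.4 218.7]
40 flange [330.  204.2] tip [320.9 218.4]
194 .....................w...w...........
195 .....................w...ww..........
196 .....................w...ww..........
197 .....................w..wwww.........
198 .....................wwwwwww.........
199 .....................wwwwwww.........
200 .....................wwwwwww.........
201 ....................wwwwwwww.........
202 ..................wwwwwwwwww.........
203 ..................wwwwwwwwww.........
204 ..........w.......wwwwwwwwwww........
205 .........wwwwwwwwwwwwwwwwwwww........
206 .........wwwwwwwwwwwwwwwwwwww........
207 .........wwwwwwwwwwwwwwwwwwww........
208 .........wwwwwwwwwwwwwwwwwww.........
209 .........wwwwwwwwwwwwwwwwwwww........
210 .........wwwwwwwwwwwwwwwwwwwww.......
211 .....wwwwwwwwwwwwwwwwwwwwwwwwww......
212 .....wwwwwwwwwwwwwwwwwwwwwwwwwww.....
213 ....wwwwwwwwwwwwwwwwwwwwwwwwwwwww....
214 ....wwwwwwwwwwwwwwwwwwwwwwwwwwwwwww..
215 .....wwwwwwwwwwwwwwwwwwwwwwwwwwwwww..
216 ......wwwwwwwwwwwwwwwwwwwwwwwwwwwwww.
217 .......www.......wwwwwwwwwwwwwwwwwww.
218 .......w..........wwwwwwwwwwwwwwwwwww
219 .................wwwwwwwwwwwwwwwwwwww
```

>>> arm_command --moves '[{"jaw":-0.8,"x":0.05,"y":-0.04,"z":0.12,"turn":0},{"jaw":-0.8,"x":0.06,"y":0,"z":0.12,"turn":0},{"jaw":-0.8,"x":0.07,"y":0,"z":0.12,"turn":0},{"jaw":-0.8,"x":0,"y":0,"z":0,"turn":0}]'

```text
clock: 26.52
position: [0.6013, -0.0221, 0.3233]
ee_rot: [0.98, -0.198, -0.002, -0.0]
force: [-0.5, 6.6, 3.3]
finger_gap: 0.0151
grasp_force: 20.8
```

>>> arm_command --moves '[{"jaw":-0.8,"x":0.08,"y":0,"z":0.12,"turn":0},{"jaw":-0.8,"x":0.08,"y":0,"z":0.11,"turn":0},{"jaw":-0.8,"x":0,"y":0,"z":0,"turn":0}]'

```text
clock: 26.77
position: [0.6039, -0.0231, 0.3183]
ee_rot: [0.98, -0.198, -0.003, -0.001]
force: [-0.5, 7.7, 2.9]
finger_gap: 0.0152
grasp_force: 20.7
```

```bash
python3 -c "
from h import *
pinview(y0=196,y1=218)"
```

```text
t 26.82 pos [ 0.6039 -0.0231  0.3183] y-axis deg -112.8 tilt 0.32 tool d mm [0. 0. 0.] units [0. 0. 0.] F [-1.7  6.5  4. ] gap 0.0151 gf 20.7 q6 1.84
grip rel mouth e,n,z mm -16.0 0.9 24.3
0 flange [333.3 207.9] tip [333.  220.4]
10 flange [332.  208.5] tip [329.4 221.9]
20 flange [330.7 208.8] tip [325.8 222.9]
30 flange [329.5 208.8] tip [322.4 223.1]
35 flange [328.9 208.8] tip [320.8 223. ]
40 flange [328.4 208.6] tip [319.3 222.7]
196 ...................w.................
197 ...................w.................
198 ...................w.................
199 ...................w.................
200 ...................w.................
201 ...................ww..ww............
202 ...................ww.wwwww..........
203 ...................wwwwwwww..........
204 ..........ww.......wwwwwwww..........
205 .........wwwwwwwwwwwwwwwwww..........
206 ........wwwwwwwwwwwwwwwwwww..........
207 ........wwwwwwwwwwwwwwwwwww..........
208 .........wwwwwwwwwwwwwwwwww..........
209 .........wwwwwwwwwwwwwwwwwww.........
210 .........wwwwwwwwwwwwwwwwwwwww.......
211 ......wwwwwwwwwwwwwwwwwwwwwwwww......
212 .....wwwwwwwwwwwwwwwwwwwwwwwwwwww....
213 .....wwwwwwwwwwwwwwwwwwwwwwwwwwwww...
214 ....wwwwwwwwwwwwwwwwwwwwwwwwwwwwwww..
215 .....wwwwwwwwwwwwwwwwwwwwwwwwwwwwww..
216 ......wwwwwwwwwwwwwwwwwwwwwwwwwwwwww.
217 .......www......w.wwwwwwwwwwwwwwwwww.
```

>>> arm_command --moves '[{"jaw":-0.8,"x":0.06,"y":-0.03,"z":0.08,"turn":0},{"jaw":-0.8,"x":0,"y":0,"z":0,"turn":0}]'

```text
clock: 26.98
position: [0.6051, -0.0231, 0.3168]
ee_rot: [0.98, -0.198, -0.003, -0.0]
force: [-3.0, 5.8, 4.0]
finger_gap: 0.0156
grasp_force: 20.5
```

>>> arm_command --moves '[{"jaw":-0.8,"x":0.06,"y":-0.03,"z":0.08,"turn":0},{"jaw":-0.8,"x":0,"y":0,"z":0,"turn":0}]'

```text
clock: 27.15
position: [0.6061, -0.023, 0.3161]
ee_rot: [0.98, -0.198, -0.005, 0.0]
force: [-7.7, 6.3, 10.6]
finger_gap: 0.0152
grasp_force: 21.1
```

>>> arm_command --moves '[{"jaw":-0.8,"x":0.06,"y":0,"z":0.08,"turn":0},{"jaw":-0.8,"x":0,"y":0,"z":0,"turn":0}]'

```text
clock: 27.32
position: [0.6069, -0.0233, 0.315]
ee_rot: [0.98, -0.198, -0.005, -0.0]
force: [-10.9, 7.7, 12.6]
finger_gap: 0.0151
grasp_force: 24.6
```

The force now pushes back along the hole axis (about 17 N), so the flange should be seated. Releasing and lifting to check.

>>> arm_command --moves '[{"jaw":-0.6,"x":-0.03,"y":0,"z":-0.04,"turn":0},{"jaw":-0.4,"x":0,"y":0,"z":0,"turn":0},{"jaw":-0.2,"x":0,"y":0,"z":0,"turn":0},{"jaw":-0.2,"x":0,"y":0,"z":0,"turn":0},{"jaw":-0.2,"x":0,"y":0,"z":-0.4,"turn":0},{"jaw":-0.2,"x":0,"y":0,"z":-0.8,"turn":0},{"jaw":-0.2,"x":0,"y":0,"z":-1,"turn":0},{"jaw":-0.2,"x":-0.5,"y":0,"z":-1,"turn":0}]'

```text
clock: 27.98
position: [0.5993, -0.0206, 0.3804]
ee_rot: [0.98, -0.199, -0.0, 0.0]
force: [-0.0, 0.4, 0.5]
finger_gap: 0.0344
grasp_force: 0.0
```

>>> arm_command --moves '[{"jaw":-0.2,"x":-1,"y":0,"z":-0.5,"turn":0},{"jaw":-0.2,"x":-1,"y":0,"z":0,"turn":0},{"jaw":-0.2,"x":-1,"y":0,"z":0,"turn":0},{"jaw":-0.2,"x":-1,"y":0,"z":0,"turn":0},{"jaw":-0.2,"x":0,"y":0,"z":0,"turn":0},{"jaw":-0.2,"x":0,"y":0,"z":0,"turn":0}]'

```text
clock: 28.48
position: [0.5246, 0.0113, 0.3905]
ee_rot: [0.98, -0.198, 0.001, 0.0]
force: [0.2, 0.2, 0.3]
finger_gap: 0.0342
grasp_force: 0.0
```

```bash
python3 - <<'E'
from h import *
s=capture("scene"); t=capture("top"); go(state()["position"]); np.savez("pics/s12.npz",**s); np.savez("pics/t12.npz",**t)
u=-np.sin(np.radians(35))*EE+np.cos(np.radians(35))*np.array([0,0,1])
for d in(0,.004,.034): print("seated pred",d,proj(s,M+u*d).round(1),proj(t,M+u*d).round(1))
cv2.imwrite("pics/m8.png",np.vstack([np.hstack([crop(s,300,180,60,45,400,300),crop(t,265,145,60,45,400,300)]),np.hstack([crop(s,235,140,80,60,400,300),crop(t,355,175,80,60,400,300)])]))
E
```

```text
t 28.58 pos [0.5255 0.0109 0.3904] y-axis deg -112.9 tilt 0.05 tool d mm [0. 0. 0.] units [0. 0. 0.] F [ 0.4  0.5 -0.5] gap 0.034 gf 0.0 q6 1.89
seated pred 0 [328.5 209.4] [294.7 169.2]
seated pred 0.004 [329.2 208.2] [294.4 169.7]
seated pred 0.034 [334.3 199.1] [291.7 173.5]
```

View pics/m8.png

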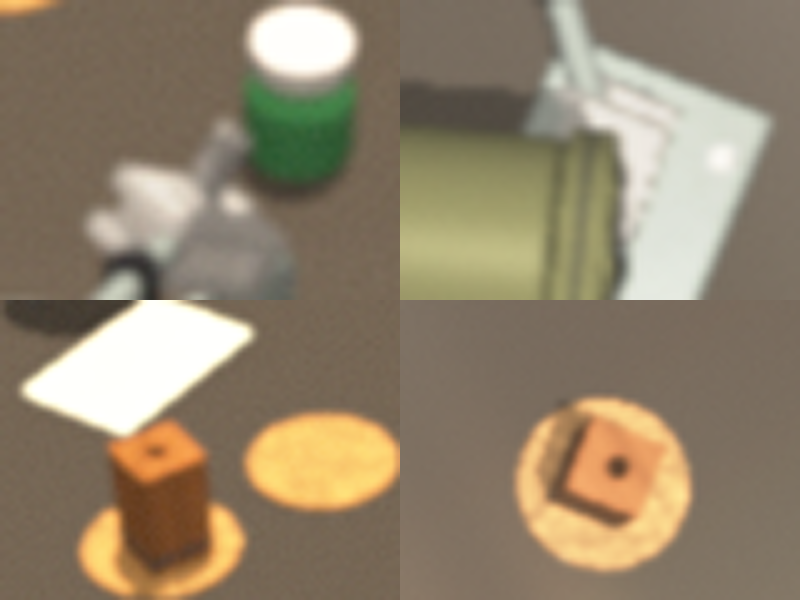

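The pin sits in the fork with its head end at scene (334.5,200.3), against (334.3,199.1) predicted when seated. The stand is upright and wholly on the pad with an empty hole. To be sure the flange is flush, I'll press the head gently with closed fingertips.

>>> arm_command --moves '[{"jaw":-1,"x":0.4,"y":0.05,"z":0,"turn":0},{"jaw":-1,"x":0.8,"y":0,"z":0,"turn":0},{"jaw":-1,"x":1,"y":0,"z":0,"turn":0},{"jaw":-1,"x":1,"y":0,"z":0,"turn":0},{"jaw":-1,"x":0.7,"y":0,"z":0.4,"turn":0},{"jaw":-1,"x":0.3,"y":0,"z":0.6,"turn":0},{"jaw":-1,"x":0,"y":0,"z":0.6,"turn":0},{"jaw":-1,"x":0,"y":0,"z":0.2,"turn":0}]'

```text
clock: 29.25
position: [0.6016, -0.0227, 0.3501]
ee_rot: [0.98, -0.198, -0.003, 0.0]
force: [-0.7, 0.4, -0.6]
finger_gap: 0.0002
grasp_force: 0.0
```

>>> arm_command --moves '[{"jaw":-1,"x":0,"y":0,"z":0.2,"turn":0},{"jaw":-1,"x":0,"y":0,"z":0.1,"turn":0},{"jaw":-1,"x":0,"y":0,"z":0,"turn":0}]'

```text
clock: 29.5
position: [0.6015, -0.0221, 0.3474]
ee_rot: [0.98, -0.198, -0.0, 0.0]
force: [-0.0, 0.4, -0.6]
finger_gap: 0.0001
grasp_force: 0.0
```

>>> arm_command --moves '[{"jaw":-1,"x":0,"y":0,"z":0.1,"turn":0},{"jaw":-1,"x":0,"y":0,"z":0,"turn":0}]'

```text
clock: 29.67
position: [0.6019, -0.0222, 0.3464]
ee_rot: [0.98, -0.198, 0.0, -0.0]
force: [0.7, 0.5, -0.1]
finger_gap: 0.0003
grasp_force: 0.0
```

>>> arm_command --moves '[{"jaw":-1,"x":0,"y":0,"z":0.1,"turn":0},{"jaw":-1,"x":0,"y":0,"z":0,"turn":0}]'

```text
clock: 29.83
position: [0.6022, -0.0223, 0.3449]
ee_rot: [0.98, -0.198, 0.001, -0.0]
force: [-0.8, 0.0, 2.6]
finger_gap: -0.0
grasp_force: 1.4
```

>>> arm_command --moves '[{"jaw":-1,"x":0,"y":0,"z":0.1,"turn":0},{"jaw":-1,"x":0,"y":0,"z":0,"turn":0}]'

```text
clock: 30.0
position: [0.6024, -0.0223, 0.3445]
ee_rot: [0.98, -0.198, 0.001, -0.0]
force: [-3.4, 0.9, 8.7]
finger_gap: -0.0001
grasp_force: 4.3
```

>>> arm_command --moves '[{"jaw":-1,"x":0,"y":0,"z":0.1,"turn":0},{"jaw":-1,"x":0,"y":0,"z":0,"turn":0}]'

```text
clock: 30.17
position: [0.6025, -0.0223, 0.3441]
ee_rot: [0.98, -0.198, 0.001, -0.0]
force: [-7.7, 1.4, 14.9]
finger_gap: 0.0001
grasp_force: 7.4
```

Contact came at a tip height of 0.172 m, as expected for a seated pin, and it stays stiff at 15 N, so the flange is flush. Backing away.

>>> arm_command --moves '[{"jaw":-1,"x":0,"y":0,"z":-0.5,"turn":0},{"jaw":-1,"x":0,"y":0,"z":-1,"turn":0},{"jaw":-1,"x":-0.5,"y":0,"z":-1,"turn":0},{"jaw":-1,"x":-1,"y":0,"z":-1,"turn":0},{"jaw":-1,"x":-1,"y":0,"z":0,"turn":0},{"jaw":-1,"x":-1,"y":0,"z":0,"turn":0},{"jaw":-1,"x":0,"y":0,"z":0,"turn":0},{"jaw":-1,"x":0,"y":0,"z":0,"turn":0}]'

```text
clock: 30.83
position: [0.537, 0.005, 0.4101]
ee_rot: [0.98, -0.198, 0.001, 0.0]
force: [-0.1, 0.1, -0.4]
finger_gap: -0.0002
grasp_force: 0.0
```

```bash
python3 - <<'E'
from h import *
from plant import sign_off
go(state()["position"]); s=capture("scene"); omap(s,320,342,192,214)
print(sign_off())
E
```

```text
t 30.83 pos [0.537  0.005  0.4101] y-axis deg -112.8 tilt 0.06 tool d mm [0. 0. 0.] units [0. 0. 0.] F [-0.1  0.1 -0.4] gap -0.0002 gf 0.0 q6 1.88
192 ....................ww
193 .....................w
194 ......................
195 ......................
196 ......................
197 ......................
198 .............www......
199 ............wwwww.....
200 ...........wwwwwww....
201 ...........wwwwwww....
202 ..........wwwwwww.....
203 .........wwwwwww......
204 wwwww....wwwwww.......
205 wwwwwwwwwwwwwww.......
206 wwwwwwwwwwwwwww.......
207 wwwwwwwwwwwwwwww......
208 wwwwwwwwwwwwwwwww.....
209 wwwwwwwwwwwwwwwwww....
210 wwwwwwwwwwwwwwwwww....
211 wwwwwwwwwwwwwwwwwww...
212 wwwwwwwwwwwwwwwwwwww..
213 wwwwwwwwwwwwwwwwwwwww.
the job is handed in; nothing more can be done
None
```

I set the stand upright wholly on the far cork pad, pushed the pin into the fork until it stopped (15 N on the head gave no further travel, so I take the flange as flush), and handed the job in at about 31 s with the arm clear.

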